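# Stir the nuts in the stone mortar

## Robot

A 7-joint arm with a two-finger parallel gripper is mounted at the origin on the work surface. World frame = base frame: x ahead of the robot, y to its left, z up, the work surface at z = 0. Lengths are in m, angles in rad, forces in N, time in s.
With the tool pointing down it reaches from about 0.4 to 0.875 m from the base axis. Payload 6.5 kg.
Tool frame: the origin (TCP) lies on the mounting face of the last link; the fingertips stand 166 mm ahead of it and the grasp point (between the pads) lies 147 mm ahead of it; z points along the fingers, x is the direction in which the jaws open and shut, and the axes are right-handed (so a half turn about z gives the same grasp; the last joint's range is limited). The gripper opens to 88 mm and grips with 3 to 60 N. Pads are 18 mm wide; open, the fingers measure 123 mm over their backs; the gripper's body (75 mm by 187 mm) begins 45 mm behind the grasp point.
Start: joints at [-1.278, 0.536, -0.004, 1.538, 0.003, 1.067, -0.071], TCP at [0.228, 0.609, 0.405] pointing down, gripper open.
Joint ranges: [-2.7, 2.7], [-0.37, 2.16], [-1.27, 1.26], [0.24, 2.4], [-1.31, 4.45], [0.19, 1.91], [-2.76, 2.76]. Speed limits (rad/s): [2.39, 2.39, 3.14, 3.14, 3.14, 3.14, 3.14].

## Interface

Orientations are given as a unit quaternion [x, y, z, w].
In Python, from plant import * gives the robot as it stands.
- The arm moves only by the tool move_arm, never from a script. Its argument "commands" is text: rows parted by semicolons, each of 7 numbers parted by spaces: the turn, a rotation vector about the tool's x, y, z as a fraction of full scale, then the shift along the tool's x, y, z as a fraction of full scale, then the opening, from 0 (shut) to 1 (fully open). In form: ax ay az dx dy dz fingers; .... A call has 1 to 20 rows; each row is the pose to reach, as a shift and turn from the pose commanded when the call began, along the tool's axes at that moment; what a row does not reach only later rows make up. Full scale, the value 1, is 150 mm for a shift and pi/2 rad for a turn. A row lasts 1/12 s, in which the tool goes at most 41.7 mm and 7.16 degrees, less where a joint would pass 70% of its speed; a pose out of reach is approached as far as the arm can. A call with a number of a shift or a turn outside -1 to 1 is refused whole. A call with a gripper value outside its range is refused whole. The fingers move at their own pace and stop on an object; "grip_force" is the grip in N (left out, the last holds). Time passes only in rows, so rows that repeat a pose let the fingers close. It gives the time, the measured TCP pose, the force and the opening at its end, in the units of the state.
- get_state(): the state, without advancing time (a new reading comes with each control period).
- get_image(name): name is "side" or "top" or "wrist"; returns a dict with "frame" (384x512x3 uint8, red, green, blue), "fx", "fy", "cx", "cy" (pixels), "R" (3x3) and "t" (3): a world point X has camera coordinates R X + t; the wrist camera has in their place "hand_eye" (4x4, takes a point from camera to tool coordinates, whose origin is the TCP and whose axes are the tool frame's). Camera axes: x right, y down, z forward; pixel columns grow to the right and rows downward; lengths in m; the calibration is good to about 2 mm. A picture is of the moment at which its call begins: read the wrist's pose just before it. There is no depth.
- close_job(): hands the job in, once; it reports no verdict.
The state is a dict: "clock": time; "q": joint angles; "qd": joint speeds; "joint_torque": joint torques, N m; "tcp_pos": TCP position; "tcp_rot": TCP orientation; "wrist_force": force on the tool from outside, world axes, zero at the start; "ft_torque": the same for the moment, N m; "width": finger opening in m.
Only numpy, scipy, OpenCV 4.12 (cv2) and the standard library are available. Lean on these libraries where they do the work, as an engineer would, in place of code of your own. Each camera call takes 0.05 s, during which the arm holds its last target. There are 200 camera calls.

## Task

Lift the wooden lid off the stone mortar and balance it, knob up, on the rounded bottom of the upturned coconut bowl. Then stir the nuts with the wooden pestle, clockwise seen from above, until the dark nut has gone right round the mortar and is back at the pouring lip where it began, without touching the nuts with the fingers or spilling any. Stand the pestle upright again on the steel tray, and leave the other things where they are.

Things in the scene. Friction and masses are not known exactly. Their poses are not given: they have to be found in the camera images.
- mortar: Grey stone mortar, fixed, round, 180 mm across and 95 mm high, open on top; origin under its centre. Inside: flat floor 20 mm up, inner radius 72 mm at the floor and 76 mm at the rim. Its pouring lip, a small spout outside the rim, points along its own -x axis. It holds four round nuts 30 mm across; the dark one starts at the wall next to the lip.
- mortar_lip (a point): Outer end of the mortar's pouring lip, 115 mm from the mortar's axis, 94 mm up.
- lid: Loose flat round wooden lid lying on the mortar's rim: 170 mm across, 10 mm thick, with a round knob in the middle 26 mm across that rises to 42 mm above the underside. About 0.14 kg. Origin: centre of the underside, z up.
- lid_knob (a point): Point on the knob's axis, 30 mm above the lid's underside.
- bowl: Upturned polished dark brown coconut-shell bowl, fixed, 141 mm across, 70 mm high, its rounded bottom on top a dome of 100 mm radius of curvature. Origin under its centre.
- bowl_top (a point): Top of the dome, 70 mm above the bench, on the bowl's axis; z up.
- pestle: Turned wooden pestle standing upright and loose on the tray, 160 mm long: foot 42 mm across up to 45 mm, tapering to a shaft 24 mm across from 75 to 147 mm, then a 28 mm knob at the top. About 0.15 kg. Origin: centre of the foot's flat underside, z along it to the top.
- pestle_grip (a point): Point on the pestle's shaft axis 122 mm above its foot.
- tray: Stainless steel tray, fixed, 230 mm (its x) by 160 mm (its y), rim 16 mm high, floor 3 mm thick. Origin: centre of its underside. The pestle stands in its +x half, a bottle and a tin in its -x half.
- dark_nut_center (a point): Centre of the dark brown, nearly black nut, a ball 30 mm across, 12 g, smooth, in the mortar.
- pale_nut1_center (a point): Centre of a pale nut, a ball 30 mm across, 12 g, smooth, in the mortar.
- pale_nut2_center (a point): Centre of a pale nut, a ball 30 mm across, 12 g, smooth, in the mortar.
- pale_nut3_center (a point): Centre of a pale nut, a ball 30 mm across, 12 g, smooth, in the mortar.
- bottle: Bystander: loose amber bottle with a red cap, 56 mm across, 215 mm tall, standing on the tray. Origin: centre of its underside.
- tin: Bystander: loose aluminium tin, 52 mm across, 45 mm tall, on the tray. Origin: centre of its underside.
- cup: Bystander: loose grey plastic cup, 74 mm across the rim, 95 mm tall. Origin: centre of its underside.
- jar: Bystander: loose green glass jar with a brass lid, 68 mm across, 100 mm tall. Origin: centre of its underside.
- tiffin: Bystander: aluminium tiffin carrier of three tiers with side straps and clips, fixed, 126 mm across (152 mm over the clips along its y), 226 mm tall with its handle. Origin: centre of its underside.
- basket: Bystander: open bamboo rice basket, fixed, 156 mm across the rim, 113 mm tall. Origin: centre of its underside.
Things that resemble listed ones, but are neither listed nor needed, are in the scene too. Of the things like the lid, leave any that is purple; of the rest the smaller one is meant.

How it is judged:
By the outcome, as a careful person would: the job done as asked, in the order asked, and still so for the second after the job is handed in, with the robot touching nothing.
It also fails if it takes over 72 s, if anything falls off the work surface, if the arm or the gripper's body presses on something with over 40 N, if the wrist force passes 120 N, or if a joint passes its speed limit or range.

## Working session

There is one attempt and no reset: what is moved stays moved. The work goes in short steps, Python scripts to look and compute and a tool call to move; the robot and the scene stay as the last step left them, time stands still between calls to the robot, and variables do not carry over. Pictures are saved under pics/ and viewed, about 8 in all and at most 12, crops included, and the job is handed in when it is done.

Besides the shell and the picture viewer there is one more tool, called by a JSON object that holds its "name" and its "arguments". move_arm: Moves the arm, as the interface text tells. Its arguments: {"type":"object","properties":{"commands":{"type":"string"},"grip_force":{"type":"number"}},"required":["commands"]}

```bash
ls; mkdir -p pics; python3 - <<'E'
from plant import *
import cv2, numpy as np
s=get_state(); print({k:np.round(v,3) for k,v in s.items()})
a=get_image("top"); b=get_image("side")
for n,i in(("top",a),("side",b)):
    cv2.imwrite(f"pics/{n}0.png",i["frame"][:,:,::-1]); print(n,i["fx"],i["cx"],i["cy"],np.round(i["R"],3).tolist(),np.round(i["t"],3), "C",-np.array(i["R"]).T@i["t"])
E
```

```text
pics
{'clock': np.float64(0.0), 'q': array([-1.278,  0.537, -0.004,  1.539,  0.003,  1.067, -0.071]), 'qd': array([-0.   , -0.002, -0.   , -0.002, -0.   ,  0.001, -0.   ]), 'joint_torque': array([ 0.0000e+00, -5.7099e+01,  9.9100e-01, -2.5160e+01, -5.6000e-02,
        1.8000e-02,  0.0000e+00]), 'tcp_pos': array([0.228, 0.608, 0.404]), 'tcp_rot': array([ 0.822,  0.57 , -0.001,  0.001]), 'wrist_force': array([-0.496,  0.977,  0.577]), 'ft_torque': array([-0.004,  0.065, -0.066]), 'width': np.float64(0.088)}
top 455.8273550255155 254.80708088963186 187.64335214781627 [[0.026, -1.0, -0.005], [-0.986, -0.025, -0.164], [0.164, 0.009, -0.986]] [-0.036  0.506  1.398] C [ 0.27159632 -0.03639048  1.46207432]
side 452.8259909666832 257.12673417223164 187.84266247491936 [[0.722, -0.692, -0.014], [-0.475, -0.48, -0.738], [0.503, 0.539, -0.675]] [-0.36   0.314  1.168] C [-0.17844859 -0.72858319  1.01457987]
```

View pics/top0.png

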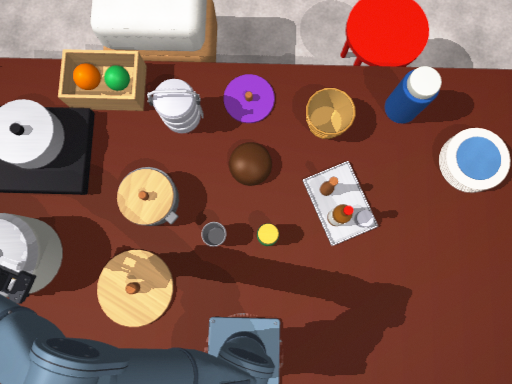

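View pics/side0.png

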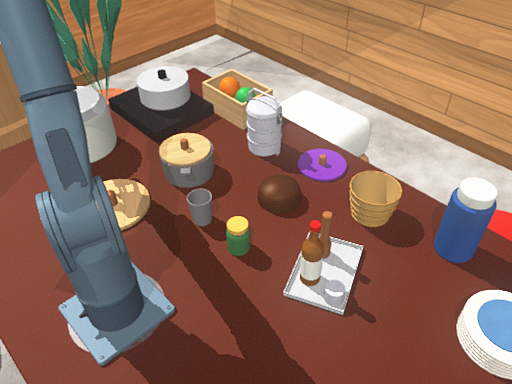

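Top view: candidates for the lid are the plain wooden lid on the mortar at (147,197), a larger wooden one on the bench at (135,288) and a purple one at (249,98). I choose the one on the mortar: it isn't purple and it's the smaller. The mortar's lip is at (171,217), the bowl at (250,163), the pestle at (327,187) next to the bottle at (345,213). Next I measure.

```bash
cat > h.py <<'E'
from plant import *
import cv2, numpy as np
from scipy.spatial.transform import Rotation as Rn
def cam(name):
    s=get_state(); i=get_image(name); im=i["frame"]
    if name=="wrist":
        H=np.array(i["hand_eye"]); Rt=Rn.from_quat(s["tcp_rot"]).as_matrix()
        Rw=Rt@H[:3,:3]; C=Rt@H[:3,3]+s["tcp_pos"]
    else:
        Rw=np.array(i["R"]).T; C=-Rw@np.array(i["t"])
    return dict(im=im,Rw=Rw,C=C,i=i)
def ray(c,u,v):
    i=c["i"]; return c["Rw"]@np.array([(u-i["cx"])/i["fx"],(v-i["cy"])/i["fy"],1])
def onz(c,p,z):
    d=ray(c,*p); return c["C"]+d*(z-c["C"][2])/d[2]
def proj(c,X):
    p=c["Rw"].T@(np.array(X)-c["C"]); i=c["i"]; return p[:2]/p[2]*[i["fx"],i["fy"]]+[i["cx"],i["cy"]]
def tri(cs,ps):
    A=np.zeros((3,3));b=np.zeros(3)
    for c,p in zip(cs,ps):
        d=ray(c,*p); d/=np.linalg.norm(d); P=np.eye(3)-np.outer(d,d); A+=P; b+=P@c["C"]
    return np.linalg.solve(A,b)
def delta(goal,yaw=None):
    """goal TCP world pos, yaw = world angle of tool x with tool down -> row numbers"""
    s=get_state(); R0=Rn.from_quat(s["tcp_rot"]); d=R0.inv().apply(np.array(goal)-s["tcp_pos"])/.15
    r=np.zeros(3)
    if yaw is not None:
        G=Rn.from_matrix(np.array([[np.cos(yaw),np.sin(yaw),0],[np.sin(yaw),-np.cos(yaw),0],[0,0,-1]]))
        if np.dot(G.as_matrix()[:,0],R0.as_matrix()[:,0])<0: G=G*Rn.from_rotvec([0,0,np.pi])
        r=(R0.inv()*G).as_rotvec()/(np.pi/2)
    print("delta rot",np.round(r,3),"shift",np.round(d,3), "rows>=",np.ceil(np.linalg.norm(d)*.15/.0417),np.linalg.norm(r)*90/7.16)
E
python3 - <<'E'
from h import *
t=cam("top"); s=cam("side")
k=tri([t,s],[(145,195),(184,144)]); print("knob",k)
for n,pt,ps in(("pestle top",(333,181),(327,215)),("bottlecap",(348,211),(316,226)),("tinTop",(364,215),(334,287)),("bowltop",(249,158),(279,181)),("tiffin handle",(175,97),(264,100))):
    print(n,tri([t,s],[pt,ps]).round(3))
hsv=cv2.cvtColor(t["im"],cv2.COLOR_RGB2HSV)
def big(m,x,y,w=50):
    z=np.zeros_like(m); z[y-w:y+w,x-w:x+w]=m[y-w:y+w,x-w:x+w]
    c=max(cv2.findContours(z,0,1)[0],key=cv2.contourArea); return c
m=cv2.inRange(hsv,(10,60,120),(28,200,255)); c=big(m,147,197,40); e=cv2.fitEllipse(cv2.convexHull(c)); print("lid ell",e, onz(t,e[0],.105))
print("lip",onz(t,(172,218),.094), "tray corners",[onz(t,p,.016).round(3)[:2].tolist() for p in((304,180),(351,163),(378,228),(331,244))])
print("bowl ell approx rim", onz(t,(250,164),.035))
for p in((147,197),(135,288)): print(hsv[p[1]+15,p[0]+15])
cr=np.hstack([cv2.resize(t["im"][150:260,95:225],None,fx=3,fy=3,interpolation=2),cv2.resize(t["im"][150:260,290:400],None,fx=3,fy=3,interpolation=2)])
cv2.imwrite("pics/crop1.png",cr[:,:,::-1])
E
```

```text
knob [0.46189971 0.30219741 0.12550304]
pestle top [ 0.513 -0.251  0.162]
bottlecap [ 0.422 -0.284  0.214]
tinTop [ 0.427 -0.364  0.045]
bowltop [ 0.595 -0.002  0.073]
tiffin handle [0.738 0.213 0.209]
lid ell ((144.698974609375, 196.4365692138672), (55.316741943359375, 57.5958251953125), 56.983646392822266) [0.46143908 0.30736217 0.105     ]
lip [0.39954765 0.22351098 0.094     ] tray corners [[0.541, -0.18], [0.6, -0.332], [0.392, -0.416], [0.338, -0.267]]
bowl ell approx rim [ 0.58466267 -0.00541331  0.035     ]
[ 18 115 236]
[ 21 103 248]
```

View pics/crop1.png

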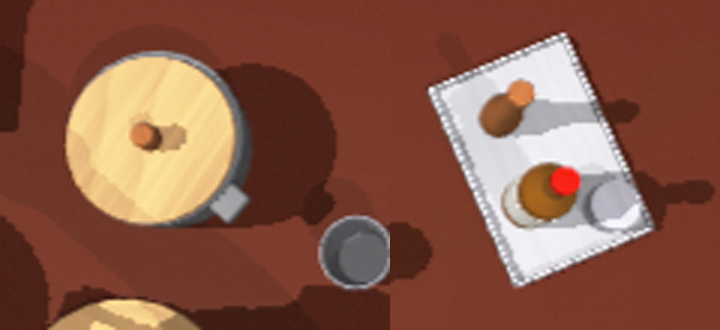

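```bash
python3 - <<'E'
from h import *
delta([.46,.305,.42]); print(np.round(get_image("wrist")["hand_eye"],3).tolist())
E
```

```text
delta rot [0. 0. 0.] shift [-1.352  2.157 -0.104] rows>= 10.0 0.0
[[1.0, -0.0, -0.0, 0.0], [0.001, 0.961, 0.277, -0.071], [0.0, -0.277, 0.961, 0.02], [0.0, 0.0, 0.0, 1.0]]
```

{"name": "move_arm", "arguments": {"commands": "0 0 0 -0.65 1 -0.05 1;0 0 0 -0.65 1 -0.05 1;0 0 0 -0.65 1 -0.05 1;0 0 0 -0.65 1 -0.05 1;0 0 0 -0.65 1 -0.05 1"}}

```text
clock: 0.67
tcp_pos: [0.3393, 0.459, 0.4125]
tcp_rot: [0.824, 0.566, 0.0, 0.002]
wrist_force: [0.7, -1.0, 0.3]
width: 0.088
```

{"name": "move_arm", "arguments": {"commands": "0 0 0 -0.7 1 -0.05 0.6;0 0 0 -0.7 1 -0.05 0.6;0 0 0 -0.7 1 -0.05 0.6;0 0 0 -0.7 1 -0.05 0.6;0 0 0 -0.7 1 -0.05 0.6;0 0 0 -0.7 1 -0.05 0.6;0 0 0 -0.7 1 -0.05 0.6;0 0 0 -0.7 1 -0.05 0.6"}}

```text
clock: 1.33
tcp_pos: [0.4372, 0.315, 0.4196]
tcp_rot: [0.821, 0.57, -0.0, -0.0]
wrist_force: [-0.6, -0.7, -0.5]
width: 0.0528
```

```bash
python3 - <<'E'
from h import *
print(get_state()["clock"],get_state()["tcp_pos"],get_state()["qd"].round(3))
w=cam("wrist"); cv2.imwrite("pics/w1.png",w["im"][:,:,::-1])
for X in([.462,.302,.137],[.461,.307,.105]): print(proj(w,X))
hsv=cv2.cvtColor(w["im"],cv2.COLOR_RGB2HSV)
m=cv2.inRange(hsv,(12,60,120),(28,200,255))
c=max(cv2.findContours(m,0,1)[0],key=cv2.contourArea); e=cv2.fitEllipse(cv2.convexHull(c)); print(e,onz(w,e[0],.105))
E
```

```text
1.3333 [0.43718416 0.31500654 0.41961504] [-0.015  0.003 -0.009 -0.001  0.002  0.001  0.003]
[251.85873607 215.82578892]
[256.05451179 203.64620013]
((259.0379943847656, 201.86834716796875), (144.06646728515625, 150.89736938476562), 85.32335662841797) [0.46020183 0.31089792 0.105     ]
```

View pics/w1.png

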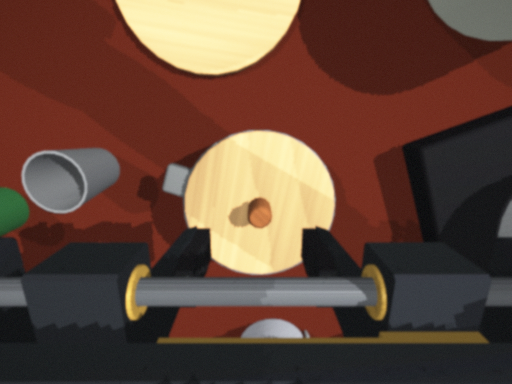

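Wrist view: lid on the mortar with its knob top at (260,212), lip at (176,180), cup at (70,180), the larger lid at the top edge.

```bash
python3 - <<'E'
from h import *
w=cam("wrist")
print(onz(w,(260,211),.135),onz(w,(259,202),.105),"lip",onz(w,(166,178),.094))
x=(onz(w,(260,211),.135)[:2]+onz(w,(259,202),.105)[:2])/2
print(x); delta([*x,.275])
E
```

```text
[0.46043318 0.31174645 0.135     ] [0.46008079 0.311155   0.105     ] lip [0.39927823 0.22036073 0.094     ]
[0.46025699 0.31145072]
delta rot [0. 0. 0.] shift [0.03  0.156 0.964] rows>= 4.0 0.0
```

{"name": "move_arm", "arguments": {"commands": "0 0 0 0.03 0.15 0.5 0.6;0 0 0 0.03 0.15 0.5 0.6;0 0 0 0.03 0.15 0.7 0.6;0 0 0 0.03 0.15 0.85 0.6;0 0 0 0.03 0.15 0.96 0.6;0 0 0 0.03 0.15 0.96 0.6;0 0 0 0.03 0.15 0.96 0.1;0 0 0 0.03 0.15 0.96 0.1;0 0 0 0.03 0.15 0.96 0.1;0 0 0 0.03 0.15 0.96 0.1;0 0 0 0.03 0.15 0.96 0.1;0 0 0 0.03 0.15 0.96 0.1;0 0 0 0.03 0.15 0.96 0.1", "grip_force": 25}}

```text
clock: 2.52
tcp_pos: [0.4606, 0.3102, 0.276]
tcp_rot: [0.822, 0.57, 0.0, -0.0]
wrist_force: [-0.8, 1.3, 1.8]
width: 0.0249
```

{"name": "move_arm", "arguments": {"commands": "0 0 0 0 0 -0.1 0.1;0 0 0 0 0 -0.2 0.1;0 0 0 0 0 -0.4 0.1;0 0 0 0 0 -0.6 0.1;0 0 0 0 0 -0.8 0.1;0 0 0 0 0 -0.8 0.1;0 0 0 0 0 -0.8 0.1"}}

```text
clock: 3.1
tcp_pos: [0.461, 0.31, 0.3971]
tcp_rot: [0.822, 0.57, 0.002, -0.0]
wrist_force: [0.1, -0.2, -1.3]
width: 0.0248
```

```bash
python3 - <<'E'
from h import *
s=get_state(); print(s["clock"],s["tcp_pos"],s["wrist_force"],s["width"])
t=cam("top"); w=cam("wrist"); cv2.imwrite("pics/c2.png",np.hstack([cv2.resize(t["im"][110:260,90:290],(512,384)),w["im"]])[:,:,::-1][:, :1024])
cv2.imwrite("pics/c2.png",np.vstack([cv2.resize(t["im"][110:260,90:290],(400,300),interpolation=2),cv2.resize(w["im"],(400,300))])[:,:,::-1])
delta([.59,-.003,.36])
E
```

```text
3.1 [0.46103346 0.31004194 0.39710939] [ 0.0856217  -0.18105358 -1.31853649] 0.02483927972067981
delta rot [0. 0. 0.] shift [-1.647  1.542  0.232] rows>= 9.0 0.0
```

View pics/c2.png

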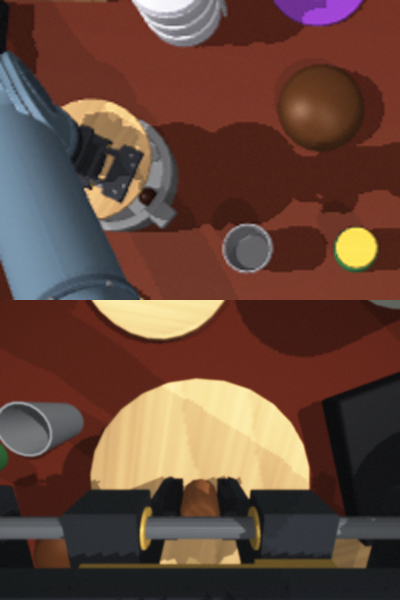

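Lid is held off the rim (force −1.3 N, width 25 mm), and the open mortar shows the dark nut at the lip. Next I get the bowl and pestle axes from silhouette bearings in the two first pictures.

```bash
python3 - <<'E'
from h import *
t=cam("top"); s=cam("side")
t["im"]=cv2.imread("pics/top0.png")[:,:,::-1].copy(); s["im"]=cv2.imread("pics/side0.png")[:,:,::-1].copy()
def bear(c,m,roi):
    z=np.zeros_like(m); x0,y0,x1,y1=roi; z[y0:y1,x0:x1]=m[y0:y1,x0:x1]
    k=max(cv2.findContours(z,0,1)[0],key=cv2.contourArea)
    d=np.array([ray(c,*p) for p in k[:,0]]); a=np.unwrap(np.arctan2(d[:,1],d[:,0]))
    print("  bbox",cv2.boundingRect(k),cv2.contourArea(k),"spread",a.max()-a.min()); return c["C"][:2],(a.max()+a.min())/2
def cross(A,B):
    (p,a),(q,b)=A,B; M=np.array([[np.cos(a),-np.cos(b)],[np.sin(a),-np.sin(b)]]); l=np.linalg.solve(M,q-p); return p+l[0]*np.array([np.cos(a),np.sin(a)])
H=[cv2.cvtColor(c["im"],cv2.COLOR_RGB2HSV) for c in(t,s)]
for n,lo,hi,rt,rs in(("bowl",None,None,(222,136,278,192),(250,170,306,220)),):
    for im,p in((t["im"],(250,165)),(t["im"],(222,165)),(s["im"],(280,195)),(s["im"],(252,190)),(s["im"],(300,212))): print(im[p[1],p[0]])
    # bowl against bench by hue/sat ratio
    M=[((c["im"][:,:,0].astype(int)<np.maximum(2.0*c["im"][:,:,1],0))).astype(np.uint8)*255 for c in(t,s)]
    # bowl has g/r higher than the red bench
    for c,r in((t,rt),(s,rs)):
        x=c["im"][r[1]:r[3],r[0]:r[2]].astype(float); print(np.round((x[:,:,1]/x[:,:,0])[::7,::7],2))
E
```

```text
[120  76  50]
[121  56  42]
[110  71  49]
[131  66  51]
[85 41 32]
[[0.45 0.45 0.45 0.45 0.44 0.45 0.45 0.45]
 [0.46 0.45 0.47 0.51 0.58 0.51 0.45 0.45]
 [0.45 0.46 0.58 0.58 0.59 0.57 0.61 0.42]
 [0.45 0.48 0.6  0.58 0.58 0.57 0.57 0.45]
 [0.45 0.52 0.68 0.68 0.64 0.59 0.6  0.56]
 [0.46 0.45 0.61 0.61 0.62 0.62 0.58 0.42]
 [0.46 0.48 0.61 0.59 0.58 0.58 0.59 0.44]
 [0.46 0.46 0.48 0.47 0.52 0.47 0.47 0.46]]
[[0.53 0.54 0.52 0.52 0.53 0.59 0.59 0.62]
 [0.52 0.52 0.51 0.63 0.61 0.64 0.53 0.54]
 [0.52 0.52 0.63 0.68 0.63 0.62 0.66 0.54]
 [0.52 0.52 0.65 0.7  0.63 0.61 0.61 0.71]
 [0.51 0.53 0.61 0.62 0.65 0.59 0.66 0.62]
 [0.5  0.5  0.64 0.6  0.62 0.63 0.55 0.56]
 [0.52 0.53 0.52 0.51 0.65 0.59 0.51 0.5 ]
 [0.53 0.53 0.5  0.51 0.51 0.5  0.53 0.52]]
```

```bash
cat >> h.py <<'E'
def bear(c,m,roi,show=True):
    z=np.zeros_like(m); x0,y0,x1,y1=roi; z[y0:y1,x0:x1]=m[y0:y1,x0:x1]
    k=max(cv2.findContours(z,0,1)[0],key=cv2.contourArea)
    d=np.array([ray(c,*p) for p in k[:,0]]); a=np.unwrap(np.arctan2(d[:,1],d[:,0]))
    if show: print("  bbox",cv2.boundingRect(k),cv2.contourArea(k))
    return c["C"][:2],(a.max()+a.min())/2
def cross(A,B):
    (p,a),(q,b)=A,B; M=np.array([[np.cos(a),-np.cos(b)],[np.sin(a),-np.sin(b)]]); l=np.linalg.solve(M,q-p); return p+l[0]*np.array([np.cos(a),np.sin(a)])
def gr(c): x=cv2.GaussianBlur(c["im"],(3,3),0).astype(float); return x[:,:,1]/(x[:,:,0]+1)
E
python3 - <<'E'
from h import *
t=cam("top"); s=cam("side")
t["im"]=cv2.imread("pics/top0.png")[:,:,::-1].copy(); s["im"]=cv2.imread("pics/side0.png")[:,:,::-1].copy()
for a,b in((.51,.565),(.53,.58)):
    A=bear(t,(gr(t)>a).astype(np.uint8),(222,136,278,192)); B=bear(s,(gr(s)>b).astype(np.uint8),(250,174,304,222)); print("bowl",cross(A,B))
c=cross(A,B)
for cm in(t,s): print(proj(cm,[*c,.07]))
# pestle: brown/orange against the white tray
for cm,p in((t,(327,187)),(t,(333,181)),(s,(326,215)),(s,(326,235))): print(cm["im"][p[1],p[0]])
hs=[cv2.cvtColor(c["im"],cv2.COLOR_RGB2HSV) for c in(t,s)]
mt=cv2.inRange(hs[0],(3,100,60),(18,255,255)); ms=cv2.inRange(hs[1],(3,100,60),(18,255,255))
A=bear(t,mt,(314,174,341,198)); B=bear(s,ms,(321,210,334,228)); B2=bear(s,ms,(321,210,336,262)); print("pestle",cross(A,B),cross(A,B2))
E
```

```text
bbox (229, 142, 43, 44) 1383.0
  bbox (258, 175, 43, 39) 1303.0
bowl [ 0.59261608 -0.00449122]
  bbox (230, 143, 41, 42) 1335.0
  bbox (258, 175, 43, 38) 1262.5
bowl [ 0.59242867 -0.00470755]
[249.67043147 159.16201046]
[279.4241982  182.43734754]
[142  88  52]
[221 136  76]
[222 142  89]
[133  84  58]
  bbox (320, 177, 18, 19) 172.5
  bbox (321, 210, 13, 18) 204.0
  bbox (321, 210, 15, 48) 526.5
pestle [ 0.51510922 -0.25225909] [ 0.5186397  -0.25538878]
```

{"name": "move_arm", "arguments": {"commands": "0 0 0 -0.1 0.1 0 0.1;0 0 0 -0.25 0.24 0 0.1;0 0 0 -0.4 0.38 0 0.1;0 0 0 -0.55 0.52 0 0.1;0 0 0 -0.7 0.66 0 0.1;0 0 0 -0.82 0.77 0 0.1"}}

```text
clock: 3.9
tcp_pos: [0.5262, 0.1516, 0.395]
tcp_rot: [0.822, 0.569, -0.001, 0.0]
wrist_force: [0.4, 0.2, -0.4]
width: 0.0253
```

{"name": "move_arm", "arguments": {"commands": "0 0 0 -0.15 0.14 0 0.1;0 0 0 -0.3 0.28 0.05 0.1;0 0 0 -0.45 0.42 0.1 0.1;0 0 0 -0.6 0.57 0.15 0.1;0 0 0 -0.72 0.7 0.2 0.1;0 0 0 -0.8 0.76 0.2 0.1;0 0 0 -0.82 0.77 0.25 0.1;0 0 0 -0.82 0.77 0.25 0.1;0 0 0 -0.82 0.77 0.25 0.1"}}

```text
clock: 4.65
tcp_pos: [0.59, -0.0002, 0.3572]
tcp_rot: [0.822, 0.57, -0.001, -0.001]
wrist_force: [0.3, -0.5, -0.7]
width: 0.0252
```

```bash
python3 - <<'E'
from h import *
delta([.592,-.003,.26])
t=cam("top"); s=cam("side"); cv2.imwrite("pics/c3.png",np.vstack([cv2.resize(t["im"][110:230,180:340],(480,360),interpolation=2),cv2.resize(s["im"][80:240,200:360],(480,480),interpolation=2)])[:,:,::-1][:,:480])
cv2.imwrite("pics/c3.png",np.hstack([cv2.resize(t["im"][110:260,80:300],(440,300),interpolation=2),cv2.resize(s["im"][90:240,190:340],(300,300),interpolation=2)])[:,:,::-1])
E
```

```text
delta rot [0. 0. 0.] shift [-0.013  0.021  0.648] rows>= 3.0 0.0
```

View pics/c3.png

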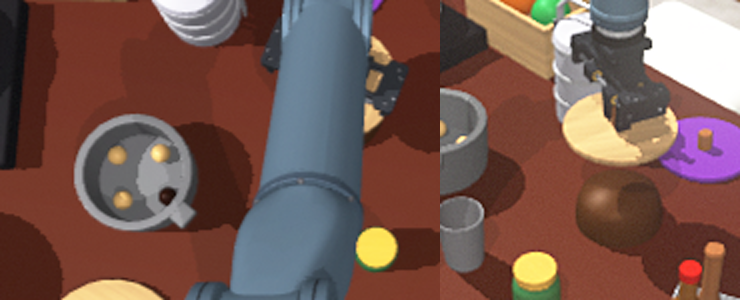

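The side crop shows the lid level in the hand over the bowl. The top crop shows the open mortar with the dark nut at crop (168,196), next to the lip, and pale nuts at (117,155), (160,153) and (122,200).

{"name": "move_arm", "arguments": {"commands": "0 0 0 -0.013 0.02 0.15 0.1;0 0 0 -0.013 0.02 0.3 0.1;0 0 0 -0.013 0.02 0.45 0.1;0 0 0 -0.013 0.02 0.58 0.1;0 0 0 -0.013 0.02 0.64 0.1;0 0 0 -0.013 0.02 0.66 0.1;0 0 0 -0.013 0.02 0.67 0.1;0 0 0 -0.013 0.02 0.68 0.1;0 0 0 -0.013 0.02 0.68 0.1"}}

```text
clock: 5.5
tcp_pos: [0.5932, -0.0041, 0.2572]
tcp_rot: [0.822, 0.57, 0.001, 0.0]
wrist_force: [-0.1, 0.9, -1.1]
width: 0.025
```

```bash
python3 - <<'E'
from h import *
s=get_state(); print(s["tcp_pos"],s["wrist_force"],s["ft_torque"])
t=cam("top")
m=cv2.inRange(t["im"],(90,90,90),(200,200,200)); hs=cv2.cvtColor(t["im"],cv2.COLOR_RGB2HSV)
r=(110,160,182,230)
g=((hs[:,:,1]<60)&(hs[:,:,2]>50)).astype(np.uint8); z=np.zeros_like(g); z[160:230,110:182]=g[160:230,110:182]
ys,xs=np.nonzero(z); rim=[]
k=max(cv2.findContours(z,0,1)[0],key=cv2.contourArea)[:,0]
print("bbox",cv2.boundingRect(k))
# circle fit in world on rim plane, robust against lip/body: use left/top arc
P=np.array([onz(t,p,.095)[:2] for p in k]); 
from scipy.optimize import least_squares
f=least_squares(lambda q:np.hypot(*(P-q[:2]).T)-.09,[.46,.31],loss="soft_l1",f_scale=.002); print("mortar c",f.x, np.sort(np.abs(f.fun))[::20].round(4))
C=f.x
sub=t["im"][165:225,118:178].astype(int)
yel=((hs[:,:,1]>80)&(hs[:,:,2]>130)&(hs[:,:,0]>14)&(hs[:,:,0]<28)).astype(np.uint8); z=np.zeros_like(yel); z[168:222,120:176]=yel[168:222,120:176]
n,l,st,ce=cv2.connectedComponentsWithStats(z)
pts=[ce[i] for i in range(1,n) if st[i,4]>15]
lip=onz(t,(80+183/2,110+213/2),.094)
dk=(80+168/2,110+196/2)
ang=lambda p:np.degrees(np.arctan2(p[1]-C[1],p[0]-C[0]))
print("lip",lip,ang(lip))
for p in pts+[dk]:
    X=onz(t,p,.037); print(np.round(p,1),X.round(4),np.hypot(*(X[:2]-C)).round(4),ang(X).round(1))
E
```

```text
[ 0.59319982 -0.00413003  0.25720372] [-0.05797762  0.85177839 -1.09427369] [-0.05764907  0.06331798 -0.02036976]
bbox (117, 167, 64, 59)
mortar c [0.46393012 0.30149517] [0.0001 0.0005 0.0011 0.0017 0.0024 0.0027 0.0032 0.0041 0.0061 0.022 ]
lip [0.40403583 0.22527319 0.094     ] -128.15982412191588
[138.1 187.3] [0.4995 0.3474 0.037 ] 0.0581 52.2
[159.8 186.1] [0.5052 0.2787 0.037 ] 0.0471 -28.9
[140.9 209.6] [0.4288 0.3338 0.037 ] 0.0477 137.3
[164. 208.] [0.4358 0.2613 0.037 ] 0.0491 -125.0
```

{"name": "move_arm", "arguments": {"commands": "0 0 0 0 0 0.01 0.1;0 0 0 0 0 0.02 0.1;0 0 0 0 0 0.03 0.1;0 0 0 0 0 0.035 0.1;0 0 0 0 0 0.035 0.1"}}

```text
clock: 5.97
tcp_pos: [0.5926, -0.0043, 0.2508]
tcp_rot: [0.822, 0.57, -0.0, -0.0]
wrist_force: [0.3, -0.1, -1.1]
width: 0.0255
```

{"name": "move_arm", "arguments": {"commands": "0 0 0 0 0 0.005 0.1;0 0 0 0 0 0.01 0.1;0 0 0 0 0 0.013 0.1;0 0 0 0 0 0.013 0.1"}}

```text
clock: 6.3
tcp_pos: [0.593, -0.0045, 0.2499]
tcp_rot: [0.822, 0.57, 0.0, 0.0]
wrist_force: [-2.4, -0.5, 6.8]
width: 0.0253
```

```bash
python3 - <<'E'
from h import *
for _ in range(4):
    s=get_state(); print(s["tcp_pos"].round(4),s["wrist_force"].round(2),s["ft_torque"].round(3)); c=get_image("side")
cv2.imwrite("pics/c4.png",cv2.resize(c["frame"][130:230,230:330],(600,600),interpolation=2)[:,:,::-1])
E
```

```text
[ 0.593  -0.0045  0.2499] [-2.41 -0.48  6.79] [-0.022  0.477 -0.071]
[ 0.593  -0.0045  0.2499] [-2.41  0.66  6.44] [-0.025  0.484  0.027]
[ 0.593  -0.0045  0.2499] [-1.71 -0.41  6.09] [-0.022  0.464 -0.011]
[ 0.593  -0.0045  0.2499] [-1.81  0.36  5.85] [-0.07   0.513  0.073]
```

View pics/c4.png

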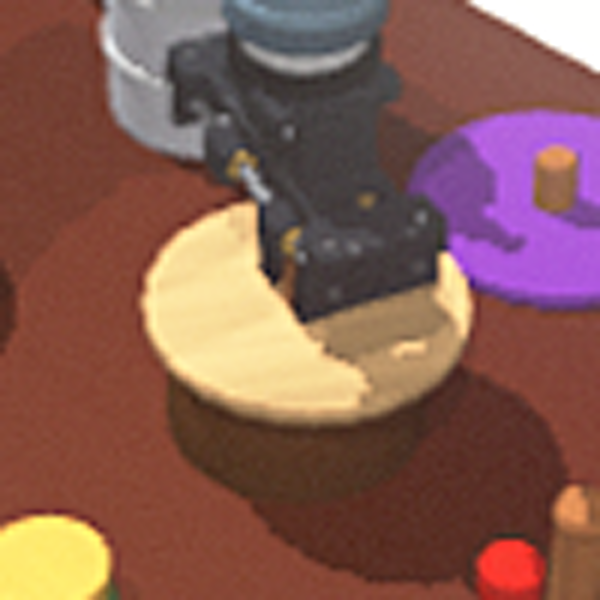

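Side crop: the lid sits level and nearly centred on the dome (lid centre column ~308, bowl ~303, about 3 mm). Contact force is 7 N, so I unload slightly, shift 2 mm and release slowly.

{"name": "move_arm", "arguments": {"commands": "0 0 0 -0.005 -0.013 -0.005 0.1;0 0 0 -0.005 -0.013 -0.007 0.1;0 0 0 -0.005 -0.013 -0.007 0.1;0 0 0 -0.005 -0.013 -0.007 0.3;0 0 0 -0.005 -0.013 -0.007 0.31;0 0 0 -0.005 -0.013 -0.007 0.33;0 0 0 -0.005 -0.013 -0.007 0.36;0 0 0 -0.005 -0.013 -0.007 0.4;0 0 0 -0.005 -0.013 -0.007 0.5;0 0 0 -0.005 -0.013 -0.007 0.6;0 0 0 -0.005 -0.013 -0.007 0.6"}}

```text
clock: 7.42
tcp_pos: [0.5906, -0.0044, 0.2501]
tcp_rot: [0.822, 0.57, -0.0, 0.0]
wrist_force: [0.5, -1.0, -0.2]
width: 0.0524
```

```bash
python3 - <<'E'
from h import *
s=get_state(); print(s["tcp_pos"].round(4),s["wrist_force"].round(2),s["width"])
c=get_image("side"); w=get_image("wrist")
cv2.imwrite("pics/c5.png",np.hstack([cv2.resize(c["frame"][130:230,230:330],(400,400),interpolation=2),cv2.resize(w["frame"],(400,400))])[:,:,::-1])
E
```

```text
[ 0.5906 -0.0044  0.2501] [ 0.48 -0.97 -0.15] 0.05243858996291656
```

View pics/c5.png

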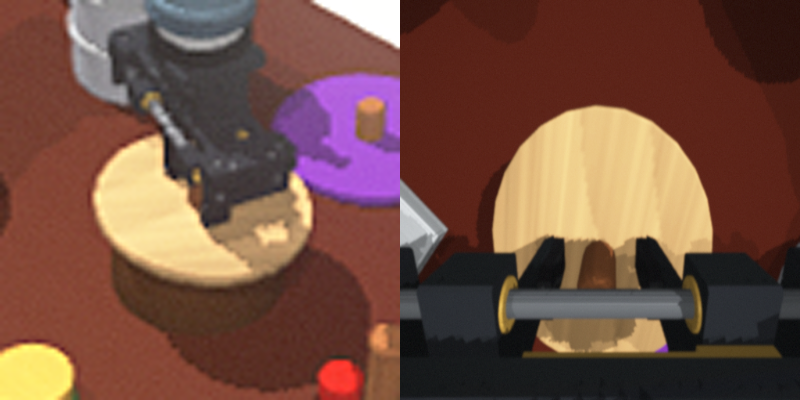

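The lid is free: both fingers are clear of the knob, and it tilts slightly. I retreat straight up and check whether the tilt is steady.

{"name": "move_arm", "arguments": {"commands": "0 0 0 0 0 -0.03 0.8;0 0 0 0 0 -0.1 0.8;0 0 0 0 0 -0.25 0.8;0 0 0 0 0 -0.45 0.8;0 0 0 0 0 -0.65 0.8;0 0 0 0 0 -0.85 0.8;0 0 0 0 0 -0.95 0.8;0 0 0 0 0 -1 0.8;0 0 0 0 0 -1 0.8"}}

```text
clock: 8.27
tcp_pos: [0.5911, -0.0045, 0.4025]
tcp_rot: [0.822, 0.57, 0.002, 0.001]
wrist_force: [0.3, 0.1, -0.9]
width: 0.0707
```

```bash
python3 - <<'E'
from h import *
def lid(c):
    hs=cv2.cvtColor(c["im"],cv2.COLOR_RGB2HSV); m=cv2.inRange(hs,(11,55,100),(28,200,255))
    m[:110]=0
    k=max(cv2.findContours(m,0,1)[0],key=cv2.contourArea); return cv2.fitEllipse(cv2.convexHull(k)),k
for _ in range(3):
    w=cam("wrist"); e,_k=lid(w); print(np.round(e[0],1),np.round(e[1],1),round(e[2],1),onz(w,e[0],.08).round(4))
s=cam("side"); cv2.imwrite("pics/c6.png",np.hstack([cv2.resize(s["im"][130:230,230:330],(400,400),interpolation=2),cv2.resize(w["im"],(400,400))])[:,:,::-1])
st=get_state(); print(st["tcp_pos"],st["q"].round(2)); delta([.515,-.25,.42],np.radians(110)); delta([.515,-.25,.42],np.radians(-70))
E
```

```text
[255.5 177.6] [143.1 150.8] 93.4 [ 0.5896 -0.0033  0.08  ]
[256.  178.9] [143.3 151.5] 93.8 [ 0.5894 -0.0031  0.08  ]
[256.3 180. ] [143.7 151.7] 95.0 [ 0.5895 -0.0031  0.08  ]
[ 0.59010134 -0.00430021  0.39861428] [-0.22  0.44  0.21  1.72 -0.11  0.99  1.23]
delta rot [-0.002  0.    -0.451] shift [-1.71   0.106 -0.141] rows>= 7.0 5.663592956012658
delta rot [-0.002  0.    -0.451] shift [-1.71   0.106 -0.141] rows>= 7.0 5.66359295601266
```

View pics/c6.png

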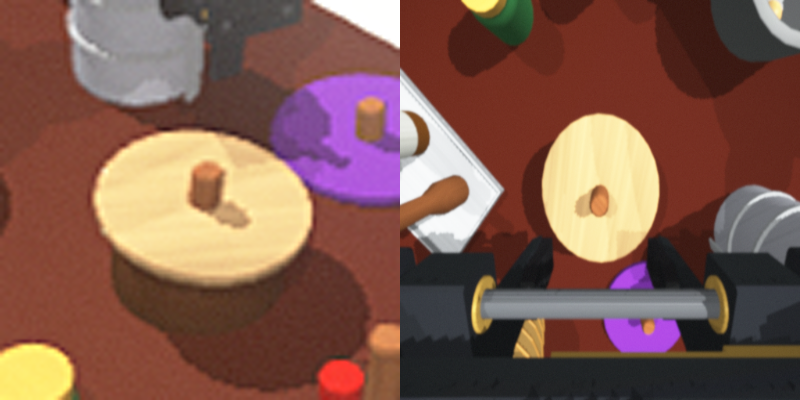

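```bash
python3 - <<'E'
from h import *
w=cam("wrist"); s=cam("side"); t=cam("top")
hs=cv2.cvtColor(w["im"],cv2.COLOR_RGB2HSV)
m=cv2.inRange(hs,(11,55,100),(28,200,255)); m[:100]=0
k=max(cv2.findContours(m,0,1)[0],key=cv2.contourArea); e=cv2.fitEllipse(cv2.convexHull(k)); print(e)
c=onz(w,e[0],.08); print("disc centre",c)
kn=cv2.inRange(hs,(4,90,60),(13,255,255)); x,y=map(int,e[0]); z=np.zeros_like(kn); z[y-25:y+35,x-25:x+25]=kn[y-25:y+35,x-25:x+25]
kk=max(cv2.findContours(z,0,1)[0],key=cv2.contourArea); print("knob bbox",cv2.boundingRect(kk)); 
print("level lid would show knob top at",proj(w,c+[0,0,.032]),"base",proj(w,c))
for dx,dy in((.1,0),(-.1,0),(0,.1),(0,-.1)): print(dx,dy,proj(w,c+[dx*.032,dy*.032,.032]))
# side ellipse: axis direction via ellipse of lid
hs=cv2.cvtColor(s["im"],cv2.COLOR_RGB2HSV); m=cv2.inRange(hs,(11,55,90),(28,200,255)); z=np.zeros_like(m); z[155:205,248:315]=m[155:205,248:315]
k=max(cv2.findContours(z,0,1)[0],key=cv2.contourArea); e=cv2.fitEllipse(cv2.convexHull(k)); print("side",e)
th=np.linspace(0,2*np.pi,90)
for tilt in((0,0),(.1,0),(-.1,0),(0,.1),(0,-.1)):
    n=np.array([*tilt,1]); n/=np.linalg.norm(n); a=np.cross(n,[0,1,0]);a/=np.linalg.norm(a); b=np.cross(n,a)
    P=np.array([proj(s,c+.085*(np.cos(q)*a+np.sin(q)*b)) for q in th]).astype(np.float32); print(tilt,cv2.fitEllipse(P))
E
```

```text
((256.7484436035156, 180.9086151123047), (144.27459716796875, 152.01878356933594), 97.2435302734375)
disc centre [ 0.58967879 -0.00296697  0.08      ]
knob bbox (243, 179, 24, 29)
level lid would show knob top at [256.81738155 188.14503196] base [256.7484436  180.90861511]
0.1 0 [257.92641887 191.01106549]
-0.1 0 [255.70172823 185.261901  ]
0 0.1 [259.79242779 187.06547042]
0 -0.1 [253.84906353 189.22215202]
side ((278.9254455566406, 183.21998596191406), (43.28923034667969, 55.51997375488281), 89.33411407470703)Traceback (most recent call last):
  File "<stdin>", line 16, in <module>
numpy._core._exceptions._UFuncOutputCastingError: Cannot cast ufunc 'divide' output from dtype('float64') to dtype('int64') with casting rule 'same_kind'
```

```bash
python3 - <<'E'
from h import *
from scipy.optimize import least_squares
def pts(c,roi):
    hs=cv2.cvtColor(c["im"],cv2.COLOR_RGB2HSV); m=cv2.inRange(hs,(11,55,90),(28,200,255)); z=np.zeros_like(m); x0,y0,x1,y1=roi; z[y0:y1,x0:x1]=m[y0:y1,x0:x1]
    return cv2.convexHull(max(cv2.findContours(z,0,1)[0],key=cv2.contourArea))[:,0]
def fit(c,roi):
    P=pts(c,roi); D=[ray(c,*p) for p in P]
    def f(q):  # hull rays meet the lid plane on a circle of 85 mm
        n=np.array([q[2],q[3],1.]); o=np.array([q[0],q[1],.08]); 
        X=[c["C"]+d*(n@(o-c["C"]))/(n@d)-o for d in D]; return np.linalg.norm(X,axis=1)-.085
    r=least_squares(f,[.59,-.004,0,0]); return r.x.round(3),np.sqrt(np.mean(r.fun**2)).round(4)
for _ in range(3):
    print("wrist",fit(cam("wrist"),(130,100,390,270))," side",fit(cam("side"),(246,155,318,208)))
print(get_state()["clock"])
E
```

```text
wrist (array([ 0.596, -0.006,  0.043, -0.051]), np.float64(0.0003))  side (array([ 0.586, -0.01 , -0.068, -0.084]), np.float64(0.0033))
wrist (array([ 0.597, -0.006,  0.053, -0.044]), np.float64(0.0003))  side (array([ 0.581, -0.011, -0.17 , -0.073]), np.float64(0.0035))
wrist (array([ 0.596, -0.006,  0.052, -0.044]), np.float64(0.0003))  side (array([ 0.587, -0.009, -0.059, -0.086]), np.float64(0.0029))
8.9167
```

The lid rests steadily with about 4° of tilt (wrist fit). On to the pestle.

{"name": "move_arm", "arguments": {"commands": "0 0 -0.08 -0.15 0.01 -0.15 0.8;0 0 -0.16 -0.35 0.03 -0.15 0.8;0 0 -0.24 -0.55 0.05 -0.15 0.8;0 0 -0.32 -0.75 0.08 -0.15 0.8;0 0 -0.39 -0.9 0.1 -0.15 0.8;0 0 -0.45 -1 0.1 -0.15 0.8;0 0 -0.45 -1 0.1 -0.15 0.8;0 0 -0.45 -1 0.1 -0.15 0.8"}}

```text
clock: 9.58
tcp_pos: [0.5519, -0.1506, 0.4226]
tcp_rot: [0.576, 0.818, 0.0, 0.0]
wrist_force: [0.3, 1.0, -0.8]
width: 0.0706
```

```bash
python3 - <<'E'
from h import *
delta([.515,-.251,.42],np.radians(110)); s=cam("wrist"); print(proj(s,[.515,-.252,.16]))
print(get_state()["q"].round(2))
E
```

```text
delta rot [ 0.    -0.    -0.003] shift [-0.548 -0.457  0.017] rows>= 3.0 0.04241067778889901
[158.42573819 117.34215317]
[ 0.1   0.38  0.11  1.74 -0.05  1.02  2.15]
```

{"name": "move_arm", "arguments": {"commands": "0 0 0 -0.2 -0.15 0 0.8;0 0 0 -0.4 -0.33 0 0.8;0 0 0 -0.55 -0.46 0 0.8;0 0 0 -0.55 -0.46 0 0.8;0 0 0 -0.55 -0.46 0 0.8;0 0 0 -0.55 -0.46 0 0.8"}}

```text
clock: 10.13
tcp_pos: [0.5164, -0.2491, 0.4225]
tcp_rot: [0.573, 0.819, 0.001, -0.0]
wrist_force: [-0.3, 0.3, -0.6]
width: 0.0707
```

```bash
python3 - <<'E'
from h import *
w=cam("wrist"); print(get_state()["tcp_pos"],proj(w,[.515,-.252,.16]),proj(w,[.515,-.252,.003]),proj(w,[.422,-.284,.215]))
cv2.imwrite("pics/w7.png",w["im"][:,:,::-1])
E
```

```text
[ 0.51649385 -0.24875806  0.42244724] [253.05125755 192.23452965] [253.92729342 163.33230657] [254.65135657  65.32398711]
```

View pics/w7.png

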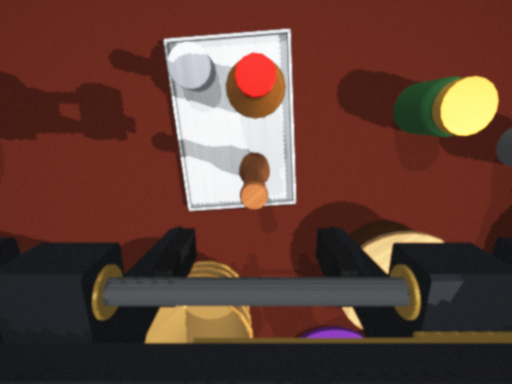

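Wrist view: pestle top at (254,195), foot near (255,165), bottle cap at (255,75), tin at (190,66). The pestle stands within 3 px of the prediction.

```bash
python3 - <<'E'
from h import *
w=cam("wrist"); a=onz(w,(254,195.5),.163); print(a, onz(w,(254.5,166),.02)); delta([a[0],a[1],.273])
E
```

```text
[ 0.51691048 -0.25005845  0.163     ] [ 0.51562598 -0.2505079   0.02      ]
delta rot [0. 0. 0.] shift [-0.01  -0.001  0.996] rows>= 4.0 0.0
```

{"name": "move_arm", "arguments": {"commands": "0 0 0 -0.01 0 0.2 0.8;0 0 0 -0.01 0 0.4 0.8;0 0 0 -0.01 0 0.6 0.8;0 0 0 -0.01 0 0.8 0.8;0 0 0 -0.01 0 0.93 0.8;0 0 0 -0.01 0 0.995 0.8;0 0 0 -0.01 0 0.995 0.8;0 0 0 -0.01 0 0.995 0.5;0 0 0 -0.01 0 0.995 0.1;0 0 0 -0.01 0 0.995 0.1;0 0 0 -0.01 0 0.995 0.1;0 0 0 -0.01 0 0.995 0.1;0 0 0 -0.01 0 0.995 0.1;0 0 0 -0.01 0 0.995 0.1;0 0 0 -0.01 0 0.995 0.1;0 0 0 -0.01 0 0.995 0.1", "grip_force": 45}}

```text
clock: 11.57
tcp_pos: [0.5159, -0.2526, 0.2735]
tcp_rot: [0.574, 0.819, 0.0, 0.0]
wrist_force: [-1.2, -0.0, 1.8]
width: 0.023
```

{"name": "move_arm", "arguments": {"commands": "0 0 0 0 0 -0.05 0.1;0 0 0 0 0 -0.15 0.1;0 0 0 0 0 -0.35 0.1;0 0 0 0 0 -0.55 0.1;0 0 0 0 0 -0.75 0.1;0 0 0 0 0 -0.95 0.1;0 0 0 0 0 -1 0.1;0 0 0 0 0 -1 0.1"}}

```text
clock: 12.23
tcp_pos: [0.5163, -0.2529, 0.4257]
tcp_rot: [0.574, 0.819, 0.001, 0.002]
wrist_force: [0.2, -0.3, -2.9]
width: 0.0234
```

```bash
python3 - <<'E'
from h import *
s=get_state(); print(s["tcp_pos"],s["wrist_force"],s["width"],s["q"].round(2))
t=cam("top"); sd=cam("side")
cv2.imwrite("pics/c8.png",np.hstack([cv2.resize(t["im"][150:240,100:200],(444,400),interpolation=2),cv2.resize(sd["im"][140:300,260:400],(350,400),interpolation=2)])[:,:,::-1])
E
```

```text
[ 0.51625922 -0.2528782   0.4257344 ] [ 0.21943608 -0.32895694 -2.92999921] 0.023376361114998842 [ 0.26  0.38  0.15  1.73 -0.07  1.03  2.35]
```

View pics/c8.png

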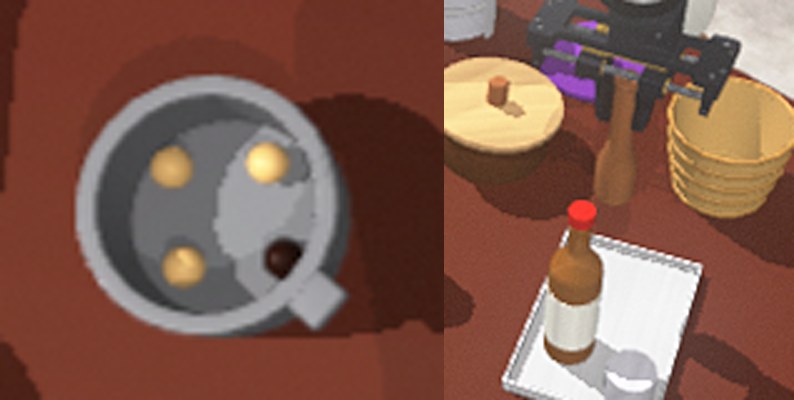

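Side crop: the pestle hangs upright in the fingers, with the lid still balanced. Top crop: mortar with the dark nut at the lip and three pale nuts. Now fit the mortar centre using the far-side rim only.

```bash
cat >> h.py <<'E'
from scipy.optimize import least_squares
def nuts(c,C,show=True):
    """colour blobs in the mortar from a fixed or wrist view -> list of (kind, x, y, r, angle)"""
    im=c["im"]; hs=cv2.cvtColor(im,cv2.COLOR_RGB2HSV); H,W=hs.shape[:2]
    poly=np.array([proj(c,[C[0]+.072*np.cos(a),C[1]+.072*np.sin(a),.036]) for a in np.linspace(0,6.283,60)])
    roi=np.zeros((H,W),np.uint8); cv2.fillPoly(roi,[poly.round().astype(np.int32)],1)
    pale=((hs[:,:,1]>80)&(hs[:,:,2]>95)&(hs[:,:,0]>13)&(hs[:,:,0]<30)).astype(np.uint8)*roi
    dark=((im[:,:,0]<75)&(im[:,:,0]>im[:,:,2]*1.6)).astype(np.uint8)*roi
    out=[]
    for kind,m in(("pale",pale),("dark",dark)):
        n,l,st,ce=cv2.connectedComponentsWithStats(m)
        for i in range(1,n):
            if st[i,4]>(12):
                X=onz(c,ce[i],.037)[:2]-C; out.append((kind,int(st[i,4]),ce[i].round(0).tolist(),(X*1000).round(0).tolist(),"r",round(1000*np.hypot(*X)),"ang",round(np.degrees(np.arctan2(X[1],X[0])))))
    if show:
        for o in out: print(*o)
    return out
E
python3 - <<'E'
from h import *
t=cam("top"); hs=cv2.cvtColor(t["im"],cv2.COLOR_RGB2HSV)
g=((hs[:,:,1]<70)&(hs[:,:,2]>50)).astype(np.uint8); z=np.zeros_like(g); z[158:232,108:185]=g[158:232,108:185]
k=max(cv2.findContours(z,0,1)[0],key=cv2.contourArea)[:,0]
P=np.array([onz(t,p,.095)[:2] for p in k]); c=np.array([.464,.302])
for _ in range(3):
    d=P-c; v=c-t["C"][:2]; v/=np.linalg.norm(v); Q=P[(d@v)/np.linalg.norm(d,axis=1)>-.1]
    f=least_squares(lambda q:np.hypot(*(Q-q[:2]).T)-q[2],[*c,.09],loss="soft_l1",f_scale=.001); c=f.x[:2]; 
    f2=least_squares(lambda q:np.hypot(*(Q-q[:2]).T)-.09,c,loss="soft_l1",f_scale=.001)
print(len(Q),f.x,f2.x)
nuts(t,f2.x)
E
```

```text
88 [0.46605833 0.30613658 0.08823031] [0.46483108 0.30424461]
pale 70 [138.0, 187.0] [35.0, 43.0] r 56 ang 51
pale 66 [160.0, 186.0] [40.0, -26.0] r 48 ang -33
pale 72 [141.0, 210.0] [-36.0, 29.0] r 46 ang 141
dark 40 [163.0, 208.0] [-28.0, -41.0] r 50 ang -125
```

{"name": "move_arm", "arguments": {"commands": "0 0 0 0.1 0.02 0 0.1;0 0 0 0.25 0.06 0 0.1;0 0 0 0.42 0.11 0 0.1;0 0 0 0.6 0.16 0 0.1;0 0 0 0.8 0.21 0 0.1;0 0 0 1 0.27 0 0.1"}}

```text
clock: 12.88
tcp_pos: [0.5016, -0.0966, 0.4212]
tcp_rot: [0.574, 0.819, -0.001, -0.002]
wrist_force: [1.1, 0.7, -2.0]
width: 0.0232
```

{"name": "move_arm", "arguments": {"commands": "0 0 0 0.18 0.05 0 0.1;0 0 0 0.36 0.1 0 0.1;0 0 0 0.54 0.15 0 0.1;0 0 0 0.72 0.2 0 0.1;0 0 0 0.9 0.24 0 0.1;0 0 0 1 0.27 0 0.1"}}

```text
clock: 13.38
tcp_pos: [0.4883, 0.0603, 0.4213]
tcp_rot: [0.573, 0.82, -0.001, -0.002]
wrist_force: [-0.0, 1.2, -2.7]
width: 0.0231
```

{"name": "move_arm", "arguments": {"commands": "0 0 0 0.18 0.05 0 0.1;0 0 0 0.36 0.1 0 0.1;0 0 0 0.54 0.15 0 0.1;0 0 0 0.72 0.2 0 0.1;0 0 0 0.88 0.24 0 0.1;0 0 0 0.95 0.25 0 0.1;0 0 0 0.95 0.25 0 0.1"}}

```text
clock: 13.97
tcp_pos: [0.475, 0.2062, 0.4217]
tcp_rot: [0.572, 0.82, -0.001, -0.001]
wrist_force: [0.4, 0.1, -1.2]
width: 0.0231
```

```bash
python3 - <<'E'
from h import *
s=get_state(); print(s["clock"],s["tcp_pos"],s["q"].round(2)); w=cam("wrist"); cv2.imwrite("pics/w9.png",w["im"][:,:,::-1])
delta([.465,.307,.426]); delta([.465+.004,.307-.015,.426]); 
hs=cv2.cvtColor(w["im"],cv2.COLOR_RGB2HSV); print(proj(w,[.465,.307,.095]),hs[::24,::32,1].tolist()[:10])
E
```

```text
13.9667 [0.47503783 0.20616741 0.42167038] [-0.42  0.3  -0.09  1.86  0.03  0.99  1.4 ]
delta rot [0. 0. 0.] shift [ 0.67   0.168 -0.028] rows>= 3.0 0.0
delta rot [0. 0. 0.] shift [ 0.567  0.159 -0.028] rows>= 3.0 0.0
[338.9240912  201.10038193] [[182, 144, 160, 138, 188, 182, 6, 177, 183, 181, 180, 83, 74, 103, 161, 94], [181, 177, 130, 130, 171, 3, 18, 13, 180, 176, 183, 85, 74, 74, 96, 85], [187, 179, 188, 181, 188, 9, 12, 9, 172, 184, 183, 147, 81, 76, 78, 76], [197, 186, 182, 187, 177, 179, 16, 12, 192, 179, 184, 180, 90, 83, 74, 79], [178, 177, 182, 178, 182, 181, 180, 185, 184, 176, 181, 182, 181, 188, 179, 183], [172, 169, 177, 177, 179, 183, 182, 179, 173, 3, 184, 183, 177, 181, 176, 177], [186, 121, 119, 177, 175, 182, 175, 178, 173, 7, 6, 18, 5, 180, 173, 176], [120, 94, 77, 84, 163, 178, 179, 173, 165, 11, 8, 124, 9, 181, 171, 177], [87, 89, 81, 76, 170, 179, 179, 180, 165, 5, 6, 9, 13, 179, 185, 171], [179, 148, 167, 78, 115, 182, 186, 182, 165, 65, 5, 9, 7, 188, 178, 177]]
```

{"name": "move_arm", "arguments": {"commands": "0 0 0 0.15 0.04 0 0.1;0 0 0 0.3 0.08 0 0.1;0 0 0 0.45 0.12 0 0.1;0 0 0 0.56 0.14 0 0.1;0 0 0 0.6 0.145 0 0.1;0 0 0 0.6 0.145 0 0.1;0 0 0 0.6 0.145 0 0.1;0 0 0 0.6 0.145 0 0.1"}}

```text
clock: 14.68
tcp_pos: [0.4668, 0.2936, 0.4231]
tcp_rot: [0.575, 0.818, -0.001, 0.0]
wrist_force: [0.8, -0.5, -2.8]
width: 0.0231
```

```bash
python3 - <<'E'
from h import *
delta([.465,.297,.296]); s=cam("side"); t=cam("top")
# where do the pictures put the pestle foot relative to the mortar?
hs=cv2.cvtColor(s["im"],cv2.COLOR_RGB2HSV); x,y=proj(s,[.465,.297,.16]); print("expected foot side px",x,y)
m=cv2.inRange(hs,(4,90,50),(16,255,255)); x,y=int(x),int(y); z=np.zeros_like(m); z[y-30:y+12,x-18:x+18]=m[y-30:y+12,x-18:x+18]
k=max(cv2.findContours(z,0,1)[0],key=cv2.contourArea); print(cv2.boundingRect(k),proj(s,[.465,.297,.152]))
nuts(t,np.array([.4655,.305]))
E
```

```text
delta rot [0. 0. 0.] shift [ 0.027 -0.003  0.847] rows>= 4.0 0.0
expected foot side px 184.79800723698463 135.61164028618563
(166, 105, 36, 36) [185.1014779  137.63577074]
pale 46 [160.0, 187.0] [36.0, -26.0] r 44 ang -36
dark 41 [163.0, 208.0] [-29.0, -41.0] r 50 ang -125
```

{"name": "move_arm", "arguments": {"commands": "0 0 0 0.02 0 0 0.1;0 0 0 0.02 0 0.2 0.1;0 0 0 0.02 0 0.35 0.1;0 0 0 0.02 0 0.5 0.1;0 0 0 0.02 0 0.6 0.1;0 0 0 0.02 0 0.7 0.1;0 0 0 0.02 0 0.78 0.1;0 0 0 0.02 0 0.84 0.1;0 0 0 0.02 0 0.84 0.1;0 0 0 0.02 0 0.84 0.1"}}

```text
clock: 15.62
tcp_pos: [0.4651, 0.2987, 0.2974]
tcp_rot: [0.574, 0.819, -0.0, -0.0]
wrist_force: [0.8, -0.4, -2.3]
width: 0.0231
```

```bash
python3 - <<'E'
from h import *
s=get_state(); print(s["tcp_pos"],s["wrist_force"].round(1)); t=cam("top"); nuts(t,np.array([.4655,.305])); w=cam("wrist"); print("W"); nuts(w,np.array([.465,.307]))
# circle plan: tool-frame offsets (units) from current pose, radius .036 about C
C=np.array([.465,.307]); R0=Rn.from_quat(s["tcp_rot"])
for a in range(-80,-445,-20):
    p=C+.036*np.array([np.cos(np.radians(a)),np.sin(np.radians(a))]); d=R0.inv().apply([*(p-s["tcp_pos"][:2]),0])/.15; print(a,d[:2].round(3))
E
```

```text
[0.46506838 0.29865142 0.29736568] [ 0.8 -0.4 -2.3]
pale 31 [158.0, 186.0] [41.0, -19.0] r 46 ang -25
dark 45 [163.0, 208.0] [-28.0, -41.0] r 50 ang -124
W
pale 754 [306.0, 174.0] [-33.0, 28.0] r 43 ang 140
pale 394 [221.0, 223.0] [37.0, -29.0] r 48 ang -38
dark 667 [228.0, 156.0] [-25.0, -43.0] r 50 ang -120
dark 15 [235.0, 245.0] [55.0, -10.0] r 56 ang -10
-80 [-0.184 -0.023]
-100 [-0.155 -0.101]
-120 [-0.102 -0.165]
-140 [-0.03  -0.207]
-160 [ 0.052 -0.221]
-180 [ 0.134 -0.207]
-200 [ 0.207 -0.165]
-220 [ 0.26  -0.102]
-240 [ 0.289 -0.023]
-260 [0.289 0.06 ]
-280 [0.26  0.138]
-300 [0.207 0.202]
-320 [0.135 0.244]
-340 [0.053 0.259]
-360 [-0.029  0.244]
-380 [-0.102  0.203]
-400 [-0.155  0.139]
-420 [-0.184  0.06 ]
-440 [-0.184 -0.023]
```

```bash
cat >> h.py <<'E'
def plan(a0,a1,n,r=.036,C=(.465,.307),r0=None):
    """rows along the clockwise circle, in tool units from the present pose"""
    s=get_state(); R0=Rn.from_quat(s["tcp_rot"]); out=[]
    for i in range(1,n+1):
        a=np.radians(a0+(a1-a0)*i/n); rr=r if r0 is None else r0+(r-r0)*i/n
        d=R0.inv().apply([C[0]+rr*np.cos(a)-s["tcp_pos"][0],C[1]+rr*np.sin(a)-s["tcp_pos"][1],0])/.15
        out.append("%.2f %.2f"%(d[0],d[1]))
    print("; ".join(out))
E
python3 -c "
from h import *
plan(-85,-85,4,.030,r0=.008); plan(-91,-181,16,.037,r0=.031)"
```

```text
-0.04 -0.01; -0.07 -0.02; -0.11 -0.03; -0.14 -0.04
-0.14 -0.08; -0.13 -0.10; -0.12 -0.12; -0.11 -0.13; -0.09 -0.15; -0.08 -0.16; -0.06 -0.18; -0.04 -0.19; -0.02 -0.20; 0.00 -0.21; 0.02 -0.22; 0.05 -0.22; 0.07 -0.22; 0.09 -0.22; 0.12 -0.22; 0.14 -0.21
```

{"name": "move_arm", "arguments": {"commands": "0 0 0 -0.04 -0.01 0 0.1;0 0 0 -0.07 -0.02 0 0.1;0 0 0 -0.11 -0.03 0 0.1;0 0 0 -0.14 -0.04 0 0.1;0 0 0 -0.14 -0.08 0 0.1;0 0 0 -0.13 -0.1 0 0.1;0 0 0 -0.12 -0.12 0 0.1;0 0 0 -0.11 -0.13 0 0.1;0 0 0 -0.09 -0.15 0 0.1;0 0 0 -0.08 -0.16 0 0.1;0 0 0 -0.06 -0.18 0 0.1;0 0 0 -0.04 -0.19 0 0.1;0 0 0 -0.02 -0.2 0 0.1;0 0 0 0 -0.21 0 0.1;0 0 0 0.02 -0.22 0 0.1;0 0 0 0.05 -0.22 0 0.1;0 0 0 0.07 -0.22 0 0.1;0 0 0 0.09 -0.22 0 0.1;0 0 0 0.12 -0.22 0 0.1;0 0 0 0.14 -0.21 0 0.1"}}

```text
clock: 17.38
tcp_pos: [0.4283, 0.3075, 0.2974]
tcp_rot: [0.574, 0.819, -0.0, 0.0]
wrist_force: [2.1, -3.8, 1.5]
width: 0.023
```

```bash
python3 -c "
from h import *
s=get_state(); p=s['tcp_pos']-[.465,.307,0]; print(p,np.degrees(np.arctan2(p[1],p[0])),s['wrist_force'].round(1))
w=cam('wrist'); nuts(w,np.array([.465,.307])); print('T'); nuts(cam('top'),np.array([.4655,.305]))
plan(-181,-301,20,.037)"
```

```text
[-0.03673744  0.00052158  0.29740825] 179.18659928944214 [ 2.1 -3.8  1.5]
pale 344 [302.0, 228.0] [-21.0, 53.0] r 57 ang 112
pale 28 [198.0, 248.0] [32.0, -35.0] r 47 ang -47
pale 66 [192.0, 271.0] [59.0, -33.0] r 67 ang -29
dark 629 [291.0, 201.0] [-43.0, 32.0] r 53 ang 143
dark 54 [235.0, 223.0] [-4.0, -9.0] r 10 ang -116
dark 80 [233.0, 258.0] [31.0, 1.0] r 31 ang 3
dark 53 [278.0, 259.0] [17.0, 43.0] r 46 ang 69
dark 25 [193.0, 268.0] [55.0, -33.0] r 64 ang -31
T
pale 16 [140.0, 185.0] [42.0, 36.0] r 55 ang 41
0.02 0.01; 0.05 0.02; 0.07 0.04; 0.09 0.05; 0.10 0.07; 0.12 0.09; 0.13 0.12; 0.14 0.14; 0.15 0.16; 0.15 0.19; 0.16 0.21; 0.16 0.24; 0.15 0.27; 0.15 0.29; 0.14 0.32; 0.13 0.34; 0.12 0.36; 0.10 0.38; 0.09 0.40; 0.07 0.42
```

{"name": "move_arm", "arguments": {"commands": "0 0 0 0.02 0.01 0 0.1;0 0 0 0.05 0.02 0 0.1;0 0 0 0.07 0.04 0 0.1;0 0 0 0.09 0.05 0 0.1;0 0 0 0.1 0.07 0 0.1;0 0 0 0.12 0.09 0 0.1;0 0 0 0.13 0.12 0 0.1;0 0 0 0.14 0.14 0 0.1;0 0 0 0.15 0.16 0 0.1;0 0 0 0.15 0.19 0 0.1;0 0 0 0.16 0.21 0 0.1;0 0 0 0.16 0.24 0 0.1;0 0 0 0.15 0.27 0 0.1;0 0 0 0.15 0.29 0 0.1;0 0 0 0.14 0.32 0 0.1;0 0 0 0.13 0.34 0 0.1;0 0 0 0.12 0.36 0 0.1;0 0 0 0.1 0.38 0 0.1;0 0 0 0.09 0.4 0 0.1;0 0 0 0.07 0.42 0 0.1"}}

```text
clock: 19.15
tcp_pos: [0.4842, 0.339, 0.2974]
tcp_rot: [0.574, 0.819, 0.0, 0.0]
wrist_force: [-0.4, 0.0, -1.0]
width: 0.0232
```

```bash
python3 -c "
from h import *
s=get_state(); p=s['tcp_pos']-[.465,.307,0]; print(p,np.degrees(np.arctan2(p[1],p[0])),s['wrist_force'].round(1),s['width'])
w=cam('wrist'); nuts(w,np.array([.465,.307])); print('T'); nuts(cam('top'),np.array([.4655,.305])); print('S'); nuts(cam('side'),np.array([.4655,.305]))
plan(-301,-391,15,.037)"
```

```text
[0.0191997  0.03202547 0.29736177] 59.056747216743275 [-0.4  0.  -1. ] 0.023164959872739865
pale 1598 [167.0, 171.0] [25.0, -50.0] r 56 ang -64
pale 387 [194.0, 212.0] [54.0, -16.0] r 57 ang -17
dark 230 [224.0, 222.0] [54.0, 13.0] r 55 ang 14
T
pale 139 [165.0, 190.0] [29.0, -45.0] r 53 ang -57
S
pale 21 [202.0, 157.0] [58.0, -4.0] r 58 ang -4
dark 27 [198.0, 155.0] [56.0, 16.0] r 58 ang 16
-0.02 0.01; -0.04 0.03; -0.07 0.04; -0.09 0.05; -0.12 0.05; -0.14 0.05; -0.17 0.05; -0.19 0.05; -0.22 0.05; -0.24 0.04; -0.27 0.03; -0.29 0.01; -0.31 -0.00; -0.33 -0.02; -0.35 -0.04
```

{"name": "move_arm", "arguments": {"commands": "0 0 0 -0.02 0.01 0 0.1;0 0 0 -0.04 0.03 0 0.1;0 0 0 -0.07 0.04 0 0.1;0 0 0 -0.09 0.05 0 0.1;0 0 0 -0.12 0.05 0 0.1;0 0 0 -0.14 0.05 0 0.1;0 0 0 -0.17 0.05 0 0.1;0 0 0 -0.19 0.05 0 0.1;0 0 0 -0.22 0.05 0 0.1;0 0 0 -0.24 0.04 0 0.1;0 0 0 -0.27 0.03 0 0.1;0 0 0 -0.29 0.01 0 0.1;0 0 0 -0.31 0 0 0.1;0 0 0 -0.33 -0.02 0 0.1;0 0 0 -0.35 -0.04 0 0.1"}}

```text
clock: 20.55
tcp_pos: [0.4959, 0.2877, 0.2975]
tcp_rot: [0.574, 0.819, 0.001, -0.0]
wrist_force: [0.5, 0.5, -1.6]
width: 0.0228
```

```bash
python3 -c "
from h import *
s=get_state(); p=s['tcp_pos']-[.465,.307,0]; print(p,np.degrees(np.arctan2(p[1],p[0])),s['wrist_force'].round(1),s['width'])
w=cam('wrist'); nuts(w,np.array([.465,.307])); print('T'); nuts(cam('top'),np.array([.4655,.305]))
plan(-391,-441,14,.037)"
```

```text
[ 0.03092673 -0.01931639  0.29750694] -31.988309433748178 [ 0.5  0.5 -1.6] 0.02281471378624896
pale 1372 [250.0, 124.0] [-27.0, -45.0] r 52 ang -121
pale 24 [299.0, 118.0] [-46.0, -8.0] r 46 ang -170
dark 697 [224.0, 182.0] [29.0, -51.0] r 58 ang -60
T
pale 61 [167.0, 202.0] [-9.0, -50.0] r 51 ang -100
dark 62 [166.0, 192.0] [23.0, -46.0] r 51 ang -64
-0.00 -0.00; -0.01 -0.02; -0.02 -0.03; -0.03 -0.04; -0.03 -0.06; -0.04 -0.07; -0.04 -0.09; -0.05 -0.10; -0.05 -0.12; -0.05 -0.13; -0.05 -0.15; -0.05 -0.16; -0.05 -0.18; -0.05 -0.19
```

{"name": "move_arm", "arguments": {"commands": "0 0 0 -0.01 -0.01 0 0.1;0 0 0 -0.01 -0.02 0 0.1;0 0 0 -0.02 -0.03 0 0.1;0 0 0 -0.03 -0.04 0 0.1;0 0 0 -0.03 -0.06 0 0.1;0 0 0 -0.04 -0.07 0 0.1;0 0 0 -0.04 -0.09 0 0.1;0 0 0 -0.05 -0.1 0 0.1;0 0 0 -0.05 -0.12 0 0.1;0 0 0 -0.05 -0.13 0 0.1;0 0 0 -0.05 -0.15 0 0.1;0 0 0 -0.05 -0.16 0 0.1;0 0 0 -0.05 -0.17 0 0.1;0 0 0 -0.05 -0.18 0 0.1;0 0 0 -0.05 -0.185 0 0.1;0 0 0 -0.05 -0.19 0 0.1;0 0 0 -0.05 -0.19 0 0.1;0 0 0 -0.05 -0.19 0 0.1"}}

```text
clock: 22.15
tcp_pos: [0.4719, 0.2708, 0.2974]
tcp_rot: [0.574, 0.819, 0.0, 0.0]
wrist_force: [-1.1, -0.5, -2.6]
width: 0.0233
```

```bash
python3 -c "
from h import *
s=get_state(); p=s['tcp_pos']-[.465,.307,0]; print(p,np.degrees(np.arctan2(p[1],p[0])),s['wrist_force'].round(1),s['width'])
w=cam('wrist'); nuts(w,np.array([.465,.307])); print('T'); nuts(cam('top'),np.array([.4655,.305])); print('again'); nuts(cam('wrist'),np.array([.465,.307]))
plan(-441,-453,6,.037)"
```

```text
[ 0.00691288 -0.03616792  0.29735168] -79.17939598384923 [-1.1 -0.5 -2.6] 0.02333187677564963
pale 1416 [293.0, 145.0] [-47.0, -22.0] r 52 ang -155
pale 941 [341.0, 162.0] [-48.0, 25.0] r 54 ang 153
dark 698 [247.0, 166.0] [-16.0, -53.0] r 56 ang -107
dark 33 [278.0, 256.0] [57.0, 5.0] r 57 ang 5
T
dark 24 [166.0, 204.0] [-16.0, -51.0] r 53 ang -107
again
pale 1396 [293.0, 144.0] [-48.0, -22.0] r 52 ang -155
pale 946 [341.0, 162.0] [-48.0, 25.0] r 54 ang 153
dark 696 [247.0, 166.0] [-16.0, -53.0] r 56 ang -107
dark 34 [278.0, 256.0] [57.0, 5.0] r 58 ang 5
0.00 -0.02; 0.00 -0.02; 0.01 -0.03; 0.01 -0.04; 0.01 -0.05; 0.02 -0.06
```

{"name": "move_arm", "arguments": {"commands": "0 0 0 0 -0.01 0 0.1;0 0 0 0 -0.02 0 0.1;0 0 0 0.01 -0.03 0 0.1;0 0 0 0.01 -0.04 0 0.1;0 0 0 0.01 -0.05 0 0.1;0 0 0 0.02 -0.06 0 0.1;0 0 0 0.02 -0.067 0 0.1;0 0 0 0.024 -0.073 0 0.1;0 0 0 0.024 -0.076 0 0.1;0 0 0 0.024 -0.076 0 0.1;0 0 0 0.024 -0.076 0 0.1"}}

```text
clock: 23.22
tcp_pos: [0.4611, 0.2718, 0.2984]
tcp_rot: [0.574, 0.819, 0.003, 0.001]
wrist_force: [4.8, 4.3, -0.7]
width: 0.0227
```

```bash
python3 -c "
from h import *
s=get_state(); p=s['tcp_pos']-[.465,.307,0]; print(p,np.degrees(np.arctan2(p[1],p[0])),s['wrist_force'].round(1),s['width'])
w=cam('wrist'); nuts(w,np.array([.465,.307])); print('T'); nuts(cam('top'),np.array([.4655,.305])); print('again'); nuts(cam('wrist'),np.array([.465,.307]))"
```

```text
[-0.00393369 -0.03521302  0.2984414 ] -96.37415519689584 [ 4.8  4.3 -0.7] 0.02268906463215087
pale 2465 [309.0, 162.0] [-47.0, -0.0] r 47 ang -180
pale 31 [319.0, 268.0] [47.0, 51.0] r 70 ang 47
dark 699 [246.0, 170.0] [-21.0, -51.0] r 55 ang -113
dark 20 [236.0, 228.0] [35.0, -41.0] r 54 ang -50
dark 23 [235.0, 250.0] [56.0, -34.0] r 66 ang -31
dark 52 [278.0, 259.0] [51.0, 9.0] r 52 ang 10
dark 13 [319.0, 265.0] [44.0, 50.0] r 67 ang 49
T
dark 33 [165.0, 205.0] [-21.0, -46.0] r 50 ang -114
again
pale 2474 [309.0, 162.0] [-48.0, -0.0] r 48 ang -180
pale 30 [319.0, 268.0] [47.0, 51.0] r 70 ang 47
dark 701 [246.0, 170.0] [-21.0, -51.0] r 55 ang -113
dark 20 [236.0, 229.0] [35.0, -41.0] r 54 ang -49
dark 24 [235.0, 249.0] [56.0, -34.0] r 66 ang -32
dark 56 [278.0, 258.0] [51.0, 9.0] r 52 ang 10
dark 17 [318.0, 266.0] [45.0, 49.0] r 67 ang 47
```

The wedge near the wall is tilting the pestle back in the grip: there is 6 N sideways and the nut is only 23 mm from the nominal axis. I back off, go to a larger radius so the push is more tangential, and nudge again.

{"name": "move_arm", "arguments": {"commands": "0 0 0 -0.005 0.015 0 0.1;0 0 0 -0.01 0.03 0 0.1;0 0 0 -0.03 0.035 0 0.1;0 0 0 -0.05 0.025 0 0.1;0 0 0 -0.07 0.017 0 0.1;0 0 0 -0.07 0.017 0 0.1"}}

```text
clock: 23.87
tcp_pos: [0.4651, 0.2594, 0.2965]
tcp_rot: [0.575, 0.818, -0.002, -0.0]
wrist_force: [-0.9, -0.7, -2.1]
width: 0.0226
```

```bash
python3 -c "
from h import *
s=get_state(); p=s['tcp_pos']-[.465,.307,0]; print(p,s['wrist_force'].round(1),s['width'])
w=cam('wrist'); nuts(w,np.array([.465,.307])); t=cam('top'); print('T'); nuts(t,np.array([.4655,.305]))
sd=cam('side')
cv2.imwrite('pics/c12.png',np.hstack([cv2.resize(sd['im'][60:200,110:260],(400,373),interpolation=2),cv2.resize(w['im'],(400,373))])[:,:,::-1])
hs=cv2.cvtColor(w['im'],cv2.COLOR_RGB2HSV); m=cv2.inRange(hs,(4,100,50),(13,255,255)); m[:120]=0; z=np.zeros_like(m); z[130:300,190:330]=m[130:300,190:330]
k=max(cv2.findContours(z,0,1)[0],key=cv2.contourArea); print('pestle in wrist',cv2.boundingRect(k)); 
for r in range(190,290,12):
    c=np.nonzero(z[r])[0]; print(r,(c.min(),c.max()) if len(c) else None)
for h in(0,.045,.075,.1): print('upright axis at h',h,proj(w,[s['tcp_pos'][0],s['tcp_pos'][1],s['tcp_pos'][2]-.2705+h]))
"
```

```text
[ 1.14037471e-04 -4.76024877e-02  2.96525815e-01] [-0.9 -0.7 -2.1] 0.022618312219546816
pale 2596 [339.0, 175.0] [-44.0, 15.0] r 46 ang 162
pale 107 [320.0, 272.0] [52.0, 38.0] r 64 ang 37
dark 638 [274.0, 167.0] [-31.0, -42.0] r 52 ang -127
dark 16 [236.0, 228.0] [35.0, -56.0] r 66 ang -58
dark 53 [278.0, 259.0] [53.0, -6.0] r 53 ang -6
dark 18 [320.0, 266.0] [45.0, 35.0] r 57 ang 38
T
pestle in wrist (230, 183, 52, 94)
190 (np.int64(190), np.int64(271))
202 (np.int64(190), np.int64(277))
214 (np.int64(190), np.int64(281))
226 (np.int64(190), np.int64(278))
238 (np.int64(190), np.int64(273))
250 (np.int64(235), np.int64(277))
262 (np.int64(233), np.int64(279))
274 (np.int64(231), np.int64(281))
286 None
upright axis at h 0 [256.35431734 193.68568773]
upright axis at h 0.045 [256.3762505  209.03467821]
upright axis at h 0.075 [256.39646539 223.18121435]
upright axis at h 0.1 [256.41872669 238.75983947]
```

Dark nut is now at −127° (it started at −120° in this same view; the lip is near −125°). I check that it is at rest, then lift straight out.

{"name": "move_arm", "arguments": {"commands": "0 0 0 0.005 0.005 -0.02 0.1;0 0 0 0.01 0.01 -0.1 0.1;0 0 0 0.02 0.01 -0.2 0.1;0 0 0 0.03 0.01 -0.35 0.1;0 0 0 0.03 0.01 -0.5 0.1;0 0 0 0.03 0.01 -0.65 0.1;0 0 0 0.03 0.01 -0.8 0.1;0 0 0 0.03 0.01 -0.9 0.1;0 0 0 0.03 0.01 -0.9 0.1;0 0 0 0.03 0.01 -0.9 0.1"}}

```text
clock: 24.85
tcp_pos: [0.4657, 0.2662, 0.4326]
tcp_rot: [0.574, 0.819, 0.0, 0.0]
wrist_force: [-0.6, 0.1, -1.9]
width: 0.023
```

```bash
python3 -c "
from h import *
s=get_state(); print(s['tcp_pos'],s['wrist_force'].round(1),s['width'])
w=cam('wrist'); nuts(w,np.array([.465,.307])); t=cam('top'); print('T'); nuts(t,np.array([.4655,.305]))
sd=cam('side'); 
hs=cv2.cvtColor(sd['im'],cv2.COLOR_RGB2HSV); m=cv2.inRange(hs,(4,110,40),(14,255,255)); T=s['tcp_pos']
for h in(0.02,.045,.075,.1):
    u,v=proj(sd,[T[0],T[1],T[2]-.2705+h]); r=int(round(v)); c=np.nonzero(m[r,int(u)-20:int(u)+20])[0]+int(u)-20; print(h,'exp',u.round(1),v.round(1),'seen',(c.min(),c.max(),c.mean()) if len(c) else None)
cv2.imwrite('pics/c13.png',np.hstack([cv2.resize(sd['im'][60:200,110:260],(400,373),interpolation=2),cv2.resize(w['im'],(400,373))])[:,:,::-1])
"
```

```text
[0.46566851 0.26617256 0.43257748] [-0.6  0.1 -1.9] 0.023034604590684005
pale 360 [291.0, 140.0] [-52.0, -9.0] r 53 ang -170
pale 392 [313.0, 152.0] [-47.0, 25.0] r 54 ang 152
pale 384 [322.0, 173.0] [-24.0, 49.0] r 54 ang 116
dark 263 [266.0, 143.0] [-36.0, -39.0] r 53 ang -133
T
dark 20 [162.0, 210.0] [-35.0, -39.0] r 52 ang -132
0.02 exp 190.0 133.9 seen (np.int64(175), np.int64(209), np.float64(192.84375))
0.045 exp 189.1 127.3 seen (np.int64(183), np.int64(208), np.float64(195.5))
0.075 exp 188.0 119.2 seen (np.int64(185), np.int64(206), np.float64(193.0))
0.1 exp 187.0 112.2 seen (np.int64(184), np.int64(187), np.float64(185.5))
```

{"name": "move_arm", "arguments": {"commands": "0 0 0 -0.1 -0.03 0 0.1;0 0 0 -0.25 -0.07 0 0.1;0 0 0 -0.42 -0.11 0 0.1;0 0 0 -0.6 -0.16 0 0.1;0 0 0 -0.8 -0.21 0 0.1;0 0 0 -1 -0.26 0 0.1"}}

```text
clock: 25.5
tcp_pos: [0.4798, 0.1105, 0.4311]
tcp_rot: [0.574, 0.819, -0.001, -0.001]
wrist_force: [1.2, -0.8, -2.0]
width: 0.0232
```

{"name": "move_arm", "arguments": {"commands": "0 0 0 -0.18 -0.05 0 0.1;0 0 0 -0.36 -0.1 0 0.1;0 0 0 -0.54 -0.15 0 0.1;0 0 0 -0.72 -0.2 0 0.1;0 0 0 -0.9 -0.23 0 0.1;0 0 0 -1 -0.26 0 0.1"}}

```text
clock: 26.0
tcp_pos: [0.4946, -0.0458, 0.4312]
tcp_rot: [0.575, 0.818, -0.001, -0.0]
wrist_force: [-0.3, -0.5, -1.8]
width: 0.0232
```

{"name": "move_arm", "arguments": {"commands": "0 0 0 -0.18 -0.05 0 0.1;0 0 0 -0.36 -0.1 0 0.1;0 0 0 -0.54 -0.15 0 0.1;0 0 0 -0.72 -0.2 0 0.1;0 0 0 -0.9 -0.23 0 0.1;0 0 0 -1 -0.26 0 0.1;0 0 0 -1 -0.26 0 0.1"}}

```text
clock: 26.58
tcp_pos: [0.5085, -0.2009, 0.431]
tcp_rot: [0.576, 0.817, -0.001, -0.0]
wrist_force: [-0.2, 0.1, -2.6]
width: 0.0233
```

```bash
python3 -c "
from h import *
s=get_state(); print(s['clock'],s['tcp_pos'],s['wrist_force'].round(1),s['width']); delta([.516,-.2525,.43],np.radians(110))
t=cam('top'); nuts(t,np.array([.4655,.305]))
sd=cam('side'); w=cam('wrist'); T=s['tcp_pos']
for h in(0,.045,.122,.16): print(h,proj(sd,[*T[:2],T[2]-.2705+h]),proj(w,[*T[:2],T[2]-.2705+h]))
cv2.imwrite('pics/c14.png',np.hstack([cv2.resize(sd['im'][120:240,240:360],(480,480),interpolation=2),cv2.resize(t['im'][150:240,110:190],(320,360),interpolation=2) if 0 else cv2.copyMakeBorder(cv2.resize(t['im'][165:230,112:182],(320,297),interpolation=2),0,183,0,0,0)])[:,:,::-1])
"
```

```text
26.5833 [ 0.50850793 -0.20087417  0.43102262] [-0.2  0.1 -2.6] 0.02326191947304081
delta rot [-0.002  0.001 -0.004] shift [-0.341 -0.069  0.007] rows>= 2.0 0.05755342044709512
pale 76 [134.0, 206.0] [-27.0, 50.0] r 57 ang 119
pale 73 [142.0, 214.0] [-51.0, 26.0] r 57 ang 153
pale 60 [152.0, 215.0] [-54.0, -7.0] r 55 ang -173
dark 34 [161.0, 211.0] [-38.0, -36.0] r 53 ang -137
0 [310.95846564 206.74631006] [251.42577855 191.10224895]
0.045 [312.09876489 194.46024483] [250.66920563 206.11776544]
0.122 [314.19285179 171.89766891] [248.31199351 252.90077411]
0.16 [315.29931159 159.97620413] [245.93944132 299.98823336]
```

View pics/c14.png

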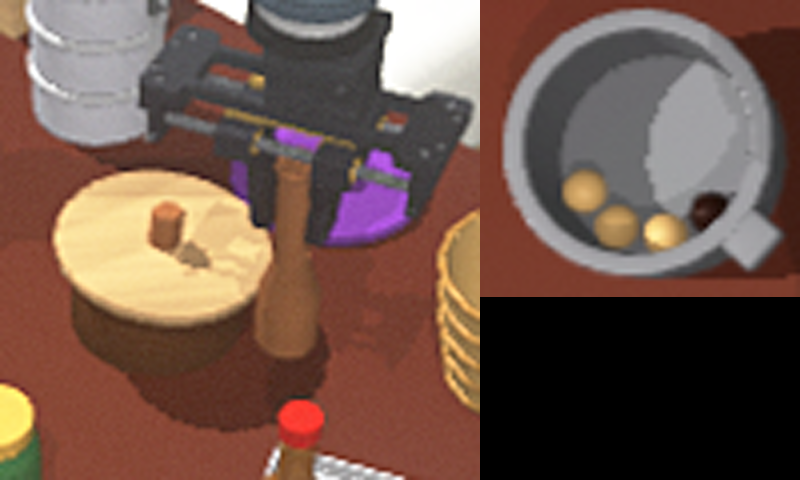

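{"name": "move_arm", "arguments": {"commands": "0 0 0 -0.1 -0.02 0 0.1;0 0 0 -0.2 -0.04 0 0.1;0 0 0 -0.3 -0.06 0 0.1;0 0 0 -0.34 -0.07 0 0.1;0 0 0 -0.34 -0.07 0 0.1;0 0 0 -0.34 -0.07 0 0.1;0 0 0 -0.34 -0.07 0 0.1;0 0 0 -0.34 -0.07 0 0.1;0 0 0 -0.34 -0.07 0 0.1;0 0 0 -0.34 -0.07 0 0.1"}}

```text
clock: 27.57
tcp_pos: [0.5169, -0.2478, 0.4324]
tcp_rot: [0.574, 0.819, 0.0, -0.0]
wrist_force: [0.3, -0.1, -2.0]
width: 0.0233
```

```bash
python3 -c "
from h import *
s=get_state(); print(s['clock'],s['tcp_pos'])
t=cam('top'); nuts(t,np.array([.4655,.305])); im=t['im']
hs=cv2.cvtColor(im,cv2.COLOR_RGB2HSV)
print('lip px for 115mm at -120,-125,-130:',[proj(t,[.4655+.115*np.cos(np.radians(a)),.305+.115*np.sin(np.radians(a)),.094]).round(1).tolist() for a in(-120,-125,-130)])
sd=cam('side'); b=cv2.cvtColor(sd['im'],cv2.COLOR_RGB2HSV); T=s['tcp_pos']
for h in(.01,.03,.06,.09):
    u,v=proj(sd,[*T[:2],T[2]-.2705+h]); r=int(round(v)); print(h,u.round(1),r,sd['im'][r,int(u)-16:int(u)+20:2,:2].tolist())
"
```

```text
27.5667 [ 0.51690528 -0.24780003  0.43238913]
pale 76 [134.0, 206.0] [-27.0, 50.0] r 57 ang 119
pale 73 [142.0, 214.0] [-51.0, 26.0] r 57 ang 153
pale 60 [152.0, 215.0] [-54.0, -7.0] r 55 ang -173
dark 34 [161.0, 211.0] [-38.0, -36.0] r 53 ang -137
lip px for 115mm at -120,-125,-130: [[178.2, 215.4], [176.2, 218.1], [174.0, 220.7]]
0.01 327.0 211 [[94, 53], [91, 50], [93, 49], [88, 45], [100, 56], [133, 88], [122, 79], [130, 85], [131, 82], [136, 89], [135, 87], [126, 82], [114, 73], [122, 65], [119, 64], [115, 61], [121, 64], [129, 70]]
0.03 327.7 206 [[88, 48], [89, 45], [81, 46], [76, 41], [83, 51], [144, 94], [130, 85], [126, 82], [136, 89], [142, 92], [139, 90], [137, 89], [119, 76], [115, 59], [115, 58], [115, 60], [125, 67], [133, 70]]
0.06 328.8 197 [[82, 47], [79, 45], [96, 52], [133, 70], [119, 62], [158, 103], [139, 91], [124, 82], [133, 84], [135, 87], [128, 81], [117, 73], [109, 64], [118, 63], [116, 64], [116, 60], [117, 63], [129, 66]]
0.09 329.9 188 [[117, 63], [130, 71], [131, 66], [131, 68], [116, 62], [117, 62], [115, 66], [121, 81], [137, 90], [139, 91], [125, 81], [81, 57], [63, 57], [116, 67], [118, 61], [115, 61], [127, 64], [130, 68]]
```

The last picture shows the pestle upright in the grip, the lid still balanced, and the dark nut against the wall right beside the lip, with the pale nuts ahead of it. A second later the nut had not moved (−137° both times). Placing the pestle now.

{"name": "move_arm", "arguments": {"commands": "0 0 0 -0.027 -0.01 0.1 0.1;0 0 0 -0.027 -0.01 0.25 0.1;0 0 0 -0.027 -0.01 0.42 0.1;0 0 0 -0.027 -0.01 0.6 0.1;0 0 0 -0.027 -0.01 0.75 0.1;0 0 0 -0.027 -0.01 0.87 0.1;0 0 0 -0.027 -0.01 0.95 0.1;0 0 0 -0.027 -0.01 0.98 0.1;0 0 0 -0.027 -0.01 1 0.1;0 0 0 -0.027 -0.01 1 0.1;0 0 0 -0.027 -0.01 1 0.1"}}

```text
clock: 28.58
tcp_pos: [0.5173, -0.2529, 0.2833]
tcp_rot: [0.574, 0.819, 0.0, 0.001]
wrist_force: [-0.0, 0.2, -2.5]
width: 0.0231
```

{"name": "move_arm", "arguments": {"commands": "0 0 0 0 0 0.01 0.1;0 0 0 0 0 0.02 0.1;0 0 0 0 0 0.03 0.1;0 0 0 0 0 0.04 0.1;0 0 0 0 0 0.04 0.1;0 0 0 0 0 0.04 0.1"}}

```text
clock: 29.08
tcp_pos: [0.5168, -0.2527, 0.2762]
tcp_rot: [0.574, 0.819, -0.0, -0.0]
wrist_force: [-0.3, -0.1, -2.2]
width: 0.0231
```

{"name": "move_arm", "arguments": {"commands": "0 0 0 0 0 0.007 0.1;0 0 0 0 0 0.014 0.1;0 0 0 0 0 0.02 0.1;0 0 0 0 0 0.02 0.1;0 0 0 0 0 0.02 0.1"}}

```text
clock: 29.5
tcp_pos: [0.5172, -0.2528, 0.2741]
tcp_rot: [0.574, 0.819, 0.0, 0.0]
wrist_force: [-0.6, 0.8, 4.4]
width: 0.0232
```

{"name": "move_arm", "arguments": {"commands": "0 0 0 0 0 0 0.1;0 0 0 0 0 0 0.27;0 0 0 0 0 0 0.29;0 0 0 0 0 0 0.32;0 0 0 0 0 0 0.36;0 0 0 0 0 0 0.42;0 0 0 0 0 0 0.5;0 0 0 0 0 0 0.6;0 0 0 0 0 0 0.7;0 0 0 0 0 0 0.8;0 0 0 0 0 0 0.8;0 0 0 0 0 0 0.8"}}

```text
clock: 30.5
tcp_pos: [0.5168, -0.2527, 0.2733]
tcp_rot: [0.574, 0.819, 0.0, 0.0]
wrist_force: [0.1, 0.3, 0.3]
width: 0.0706
```

{"name": "move_arm", "arguments": {"commands": "0 0 0 0 0 -0.1 0.8;0 0 0 0 0 -0.25 0.8;0 0 0 0 0 -0.45 0.8;0 0 0 0 0 -0.65 0.8;0 0 0 0 0 -0.85 0.8;0 0 0 0 0 -1 0.8;0 0 0 0 0 -1 0.8;0 0 0 0 0 -1 0.8;0 0 0 0 0 -1 0.8"}}

```text
clock: 31.25
tcp_pos: [0.5165, -0.2525, 0.4225]
tcp_rot: [0.574, 0.819, -0.0, -0.001]
wrist_force: [-0.7, -0.6, -0.1]
width: 0.0703
```

```bash
python3 -c "
from h import *
s=get_state(); print(s['clock'],s['tcp_pos'],s['wrist_force'].round(1),s['width'])
t=cam('top'); nuts(t,np.array([.4655,.305])); w=cam('wrist'); sd=cam('side')
hs=cv2.cvtColor(w['im'],cv2.COLOR_RGB2HSV); m=cv2.inRange(hs,(4,110,50),(14,255,230)); z=np.zeros_like(m); z[135:225,225:290]=m[135:225,225:290]
k=max(cv2.findContours(z,0,1)[0],key=cv2.contourArea); print('pestle wrist bbox',cv2.boundingRect(k))
for h in(.0,.16): print('upright',h,proj(w,[.516,-.2525,.003+h]).round(1),proj(sd,[.516,-.2525,.003+h]).round(1))
hs=cv2.cvtColor(sd['im'],cv2.COLOR_RGB2HSV); ms=cv2.inRange(hs,(3,100,60),(18,255,255)); z=np.zeros_like(ms); z[205:262,318:338]=ms[205:262,318:338]
k=max(cv2.findContours(z,0,1)[0],key=cv2.contourArea); print('side bbox (was 321,210,15,48)',cv2.boundingRect(k))
old=cv2.imread('pics/side0.png')[:,:,::-1]; d=np.abs(sd['im'].astype(int)-old).max(2)>45; print('changed px around bottle/tin/tray',d[205:310,285:365].sum(),'jar/cup',d[185:255,185:252].sum())
for n,m in(('lid yellow',cv2.inRange(hs,(11,55,90),(28,200,255))[155:208,246:318]),): print(n,(m>0).sum(),cv2.boundingRect(m))
"
```

```text
31.25 [ 0.5164836  -0.25247528  0.42245288] [-0.7 -0.6 -0.1] 0.0703048176533036
pale 76 [134.0, 206.0] [-27.0, 50.0] r 57 ang 119
pale 72 [142.0, 214.0] [-51.0, 26.0] r 57 ang 153
pale 60 [152.0, 215.0] [-54.0, -7.0] r 55 ang -173
dark 35 [161.0, 211.0] [-38.0, -36.0] r 53 ang -137
pestle wrist bbox (225, 161, 65, 64)
upright 0.0 [255.3 165.4] [322.8 253.8]
upright 0.16 [255.4 196. ] [327.9 214.6]
side bbox (was 321,210,15,48) (318, 205, 20, 56)
changed px around bottle/tin/tray 331 jar/cup 533
lid yellow 1805 (7, 1, 65, 52)
```

```bash
python3 -c "
from h import *
old={'side':cv2.imread('pics/side0.png')[:,:,::-1],'top':cv2.imread('pics/top0.png')[:,:,::-1]}
new={n:get_image(n)['frame'] for n in old}
def cen(im,lo,hi,roi):
    m=cv2.inRange(cv2.cvtColor(im,cv2.COLOR_RGB2HSV),lo,hi); x0,y0,x1,y1=roi; m=m[y0:y1,x0:x1]; a=cv2.moments(m,True); return np.round([a['m10']/max(a['m00'],1)+x0,a['m01']/max(a['m00'],1)+y0,a['m00']],1)
for n,v,lo,hi,roi in(('cap','side',(0,200,120),(4,255,255),(295,210,335,240)),('jar lid','side',(22,150,120),(35,255,255),(222,212,255,235)),('jar lid','top',(22,150,120),(35,255,255),(250,215,285,250)),('pestle+bottle','side',(5,110,60),(18,200,255),(319,210,337,230)),('cup','side',(0,0,60),(180,70,200),(183,182,215,228)),('tin','side',(0,0,120),(180,30,255),(320,275,350,305)),('tray all','side',(0,0,120),(180,40,255),(280,230,366,315)),('lid','side',(11,55,90),(28,200,255),(240,150,320,210))): print(n,v,cen(old[v],lo,hi,roi),cen(new[v],lo,hi,roi))
print(get_state()['clock'])
"
```

```text
cap side [314.6 225.1  94. ] [314.7 225.   92. ]
jar lid side [237.7 224.1  32. ] [239.  225.1  25. ]
jar lid top [267.7 233.3 315. ] [267.6 233.3 314. ]
pestle+bottle side [327.8 219.5 318. ] [327.8 219.2 339. ]
cup side [199.3 203.4 868. ] [199.2 203.3 873. ]
tin side [334.1 289.2 872. ] [334.1 289.2 873. ]
tray all side [ 326.2  276.6 3463. ] [ 326.2  276.9 3452. ]
lid side [273.6 188.5 424. ] [ 280.7  181.9 1813. ]
31.5
```

Bystanders are unmoved, the pestle is back upright at its old pixel, and the lid is still on the bowl. Handing in.

```bash
python3 -c "
from plant import *
print(close_job())"
```

```text
the job is handed in; nothing more can be done
None
```

The job is done and handed in at about 31.5 s of the 72 s allowed. The dark nut stopped slightly past its starting angle.

- **Lid:** The wooden lid sits knob up on the coconut bowl. It leans by about 4° in the wrist view. The noisier side-view fit disagreed, giving 6° to 11° and a different lean direction. It was still on the bowl in the last side image.
- **Nuts:** One clockwise lap with the pestle took the dark nut round and past the start. It rests against the wall beside the pouring lip at −137° in the top view. It started at −125° and the lip is at about −127°, so it sits about 10 mm past. It did not move between checks about 4 s apart. All four nuts are in the mortar and the fingers stayed above the rim.
- **One disagreement while stirring:** Near the end the dark nut wedged against the wall with about 6 N of side force. I backed the pestle off and nudged again at a larger radius, after which the nut coasted those last few degrees.
- **Pestle and the rest:** The pestle stands upright at its old place on the tray. The bottle, tin, cup, jar and tray show the same pixel positions as at the start. I did not measure the fixed things (tiffin and basket).

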